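# Count three valve balls on the tilting counting board

## Robot

A 6-joint arm with a two-finger parallel gripper is mounted at the origin on the work surface. World frame = base frame: x ahead of the robot, y to its left, z up, the work surface at z = 0. Lengths are in m, angles in rad, forces in N, time in s.
With the tool pointing down it reaches from about 0.375 to 0.975 m from the base axis. Payload 3.8 kg.
Tool frame: the origin (TCP) lies at the very end of the fingers, on their centre line; the grasp point (between the pads) lies 19 mm behind it; z points along the fingers, y is the direction in which the jaws open and shut (so a half turn about z gives the same grasp; the last joint's range is limited). The gripper opens to 85 mm and grips with 20 to 120 N. Pads are 22 mm wide; open, the fingers measure 114 mm over their backs; the gripper's body (76 mm by 85 mm) begins 54 mm behind the grasp point. The pads swing forward as they close: fully open they stand 13 mm farther back than shut.
Start: joints at [1.113, 0.264, 1.604, -0, 1.274, -0.037], TCP at [0.276, 0.616, 0.231] pointing down, gripper open.
Joint ranges: [-2.63, 2.63], [-0.94, 2.18], [0.31, 2.57], [-1.31, 4.45], [0, 2.66], [-2.55, 2.55]. Speed limits (rad/s): [2.57, 2.57, 3.14, 3.14, 3.14, 3.14].

## Interface

Orientations are given as a rotation vector (axis times angle).
In Python, from workcell import status, read_camera, camera_info, order gives the robot as it stands.
- The arm moves only by the tool move_arm, never from a script. Its argument "deltas" is a list of rows, each a list of 3 entries, a list of its own where there are three numbers: the turn, a rotation vector about the world's x, y, z as a fraction of full scale, then the shift along the world's x, y, z as a fraction of full scale, then the closure, from -1 (fully open) to 1 (shut), so that 0 is half open. A call has 1 to 20 rows; each row is the pose to reach, as a shift and turn from the pose commanded when the call began; what a row does not reach only later rows make up. Full scale, the value 1, is 0.1 m for a shift and pi/2 rad for a turn. A row lasts 1/8 s, in which the tool goes at most 62.5 mm and 10.7 degrees, less where a joint would pass 70% of its speed; a pose out of reach is approached as far as the arm can. A call with a number of a shift or a turn outside -1 to 1 is refused whole. A call with a gripper value outside its range is refused whole. The fingers move at their own pace and stop on an object; "grip_force" is the grip in N (left out, the last holds). Time passes only in rows, so rows that repeat a pose let the fingers close. It gives the time, the measured TCP pose, the force and the opening at its end, in the units of the state.
- status.read_state(): the state, without advancing time (a new reading comes with each control period).
- read_camera(name): name is "scene" or "top"; returns (picture, depth): 420x560x3 uint8, red, green, blue; 420x560 float32, m along the optical axis (not along the pixel's ray), 0 where there is no reading.
- camera_info(name): a dict with "K" (3x3 intrinsics, pixels), "R" (3x3) and "t" (3): a world point X has camera coordinates R X + t. Camera axes: x right, y down, z forward; pixel columns grow to the right and rows downward; lengths in m; the calibration is good to about 2 mm. A picture is of the moment at which its call begins. camera_info takes no time and is no camera call.
- order.finish_job(): hands the job in, once; it reports no verdict.
The state is a dict: "time": time; "q": joint angles; "joint_vel": joint speeds; "joint_torque": joint torques, N m; "tool_pos": TCP position; "tcp_rot": TCP orientation; "wrist_force": force on the tool from outside, world axes, zero at the start; "torque": the same for the moment, N m; "width": opening from 0.0 (shut) to 1.0 (fully open).
Only numpy, scipy, OpenCV 4.12 (cv2) and the standard library are available. Lean on these libraries where they do the work, as an engineer would, in place of code of your own. Each camera call takes 0.05 s, during which the arm holds its last target. There are 200 camera calls.

## Task

Release the counting board's brake by turning only the outer black ring to its stop, leaving the orange trim knob in its middle as it is set; then, with the channel end down, pour the balls from both red bins into the board's blue channel and stand the empty bins upright on the bench again. Tilt the board towards the pockets until every pocket holds a ball, tip it back so that all the excess returns to the channel, and put the brake on again. Rock the board only with the brake released, lose no ball, and leave the other things on the bench alone.

Things in the scene. Friction and masses are not known exactly. Their poses are not given: they have to be found in the camera images.
- station: Fixed counting station. Origin: on the bench under the tilting board's pivot; z up; x from the blue channel towards the pockets; y towards the brake console. Steel base plate 180 (x) by 320 (y) by 8 mm, y -75 to +245; two uprights at y +-59, x within +-23, up to z 66 mm; green console 110 by 100 mm, top at z 52, centred on y +180, with the two concentric knobs on its middle
- tray (a joint): tilt of the counting board about its pivot, rad, -0.2 to 0.2; negative: channel end down (so at the start), positive: pocket end down. A friction hinge, stays where left. Rock it by pressing down (3 N) a tab at its ends: yellow at the channel end, its top's middle at x -126, z 3 mm of tray_mid; green at the pocket end, x +105, z 3; each 42 (x) by 60 by 6 mm
- tray_mid (a point): the counting board's pivot, 55 mm above the bench, in the plane of the deck's upper face; axes turn with the board: x to the pockets, y across, z normal to the deck. Inside the walls: x -100 to +80, y -45 to +45. Blue channel x -100 to 0, white deck 0 to 50, then a row of three pockets. Walls 5 mm thick, 39 mm high; clear guards raise the channel's +y side to 67 and its end to 55. Balls roll freely when it tilts; pocketed ones stay
- ring (a joint): angle of the outer brake ring, rad, 0 = brake on (white line at the red dot) to 1.4 = fully released, at its stop (white line at the white dot); grows counter-clockwise seen from above; friction 0.12 N m, stays where it is left
- ring_grip (a point): on the axis of the outer brake ring, half-way up: a black knurled upright cylinder 60 mm across, 40 mm tall, from 53 to 93 mm above the bench; the console's top lies 1 mm below it
- trim_mark (a point): edge mark on the top of the inner trim knob: an orange knob 24 mm across, 24 mm tall, standing on the same axis right above the ring, 94 to 118 mm above the bench; the mark is 12 mm from the axis. It turns very easily
- pocket0 (a point): where the centre of a ball seated in pocket 0 lies: x 65, y -30, z 4 mm of tray_mid. The pockets lie side by side, x 50 to 80, 30 mm apart, sunk 9 mm, parted by sharp ridges that end 2 mm below the deck; a clear overhang (x 73 to 80, z 27 to 39) keeps a second layer off
- pocket1 (a point): where the centre of a ball seated in pocket 1 lies: x 65, y 0, z 4 mm of tray_mid
- pocket2 (a point): where the centre of a ball seated in pocket 2 lies: x 65, y 30, z 4 mm of tray_mid
- bin_a_mid (a point): red open pick bin, 126 long, 64 wide, 60 mm tall, 0.16 kg, loose. Point: 30 mm above its underside; z up, y across; spout looks along its -x. In its x: floor (4 mm) -20 to 50, back wall to 54, flat side walls 3 mm thick -72 to 54; a ramp rises 40 degrees from the floor's front to the lip at x -72, 44 mm above the underside. Balls roll out when tipped spout-down 55 degrees or more
- bin_b_mid (a point): red open pick bin, 126 long, 64 wide, 60 mm tall, 0.16 kg, loose. Point: 30 mm above its underside; z up, y across; spout looks along its -x. In its x: floor (4 mm) -20 to 50, back wall to 54, flat side walls 3 mm thick -72 to 54; a ramp rises 40 degrees from the floor's front to the lip at x -72, 44 mm above the underside. Balls roll out when tipped spout-down 55 degrees or more
- ball0_center (a point): centre of a yellow plastic valve ball, 26 mm across, 15 g; starts in one of the bins, may be absent
- ball1_center (a point): centre of a yellow plastic valve ball, 26 mm across, 15 g; starts in one of the bins, may be absent
- ball2_center (a point): centre of a yellow plastic valve ball, 26 mm across, 15 g; starts in one of the bins, may be absent
- ball3_center (a point): centre of a yellow plastic valve ball, 26 mm across, 15 g; starts in one of the bins, may be absent
- ball4_center (a point): centre of a yellow plastic valve ball, 26 mm across, 15 g; starts in one of the bins, may be absent
- ball5_center (a point): centre of a yellow plastic valve ball, 26 mm across, 15 g; starts in one of the bins, may be absent
- ball6_center (a point): centre of a yellow plastic valve ball, 26 mm across, 15 g; starts in one of the bins, may be absent
- ball7_center (a point): centre of a yellow plastic valve ball, 26 mm across, 15 g; starts in one of the bins, may be absent
- spray: bystander: white spray can, 60 mm across, 170 mm tall; loose, leave alone
- tape: bystander: roll of blue tape, 90 mm across, 25 mm tall; loose, leave alone
- valve: bystander: brass valve body, 90 mm long; loose, leave alone
- driver: bystander: screwdriver, 190 mm long; loose, leave alone

How it is judged:
On the way, in this order (a step that is already met when the one before it is completed fails the run):
1. the brake ring is turned to its stop (over 1.15 rad) (value of joint ring above 1.15 rad), for 0.2 s.
2. all balls are in the counting board, channel end down, and both bins stand upright on the bench (value of joint tray below -0.11 rad and angle between each of bin_a_mid, bin_b_mid's own z axis and vertical below 0.12 rad and height (world z) of bin_a_mid between 0.023 and 0.037 m and height (world z) of bin_b_mid between 0.023 and 0.037 m and horizontal distance between each of ball0_center, ball1_center, ball2_center, ball3_center, ball4_center, ball5_center, ball6_center, ball7_center and tray_mid below 0.125 m and z of ball0_center in the frame of tray_mid between -0.012 and 0.045 m and z of ball1_center in the frame of tray_mid between -0.012 and 0.045 m and z of ball2_center in the frame of tray_mid between -0.012 and 0.045 m and z of ball3_center in the frame of tray_mid between -0.012 and 0.045 m and z of ball4_center in the frame of tray_mid between -0.012 and 0.045 m and z of ball5_center in the frame of tray_mid between -0.012 and 0.045 m and z of ball6_center in the frame of tray_mid between -0.012 and 0.045 m and z of ball7_center in the frame of tray_mid between -0.012 and 0.045 m), for 0.3 s.
3. the board is tilted towards the pockets (value of joint tray above 0.11 rad), for 0.2 s.
4. the board is tipped back: three pockets full, all other balls in the channel (value of joint tray below -0.11 rad and distance between any of ball0_center, ball1_center, ball2_center, ball3_center, ball4_center, ball5_center, ball6_center, ball7_center and pocket0 below 0.009 m and distance between any of ball0_center, ball1_center, ball2_center, ball3_center, ball4_center, ball5_center, ball6_center, ball7_center and pocket1 below 0.009 m and distance between any of ball0_center, ball1_center, ball2_center, ball3_center, ball4_center, ball5_center, ball6_center, ball7_center and pocket2 below 0.009 m and ((distance between ball0_center and pocket0 below 0.009 m or distance between ball0_center and pocket1 below 0.009 m or distance between ball0_center and pocket2 below 0.009 m) or (horizontal distance between ball0_center and tray_mid below 0.125 m and z of ball0_center in the frame of tray_mid between -0.012 and 0.045 m and x of ball0_center in the frame of tray_mid below 0 m)) and ((distance between ball1_center and pocket0 below 0.009 m or distance between ball1_center and pocket1 below 0.009 m or distance between ball1_center and pocket2 below 0.009 m) or (horizontal distance between ball1_center and tray_mid below 0.125 m and z of ball1_center in the frame of tray_mid between -0.012 and 0.045 m and x of ball1_center in the frame of tray_mid below 0 m)) and ((distance between ball2_center and pocket0 below 0.009 m or distance between ball2_center and pocket1 below 0.009 m or distance between ball2_center and pocket2 below 0.009 m) or (horizontal distance between ball2_center and tray_mid below 0.125 m and z of ball2_center in the frame of tray_mid between -0.012 and 0.045 m and x of ball2_center in the frame of tray_mid below 0 m)) and ((distance between ball3_center and pocket0 below 0.009 m or distance between ball3_center and pocket1 below 0.009 m or distance between ball3_center and pocket2 below 0.009 m) or (horizontal distance between ball3_center and tray_mid below 0.125 m and z of ball3_center in the frame of tray_mid between -0.012 and 0.045 m and x of ball3_center in the frame of tray_mid below 0 m)) and ((distance between ball4_center and pocket0 below 0.009 m or distance between ball4_center and pocket1 below 0.009 m or distance between ball4_center and pocket2 below 0.009 m) or (horizontal distance between ball4_center and tray_mid below 0.125 m and z of ball4_center in the frame of tray_mid between -0.012 and 0.045 m and x of ball4_center in the frame of tray_mid below 0 m)) and ((distance between ball5_center and pocket0 below 0.009 m or distance between ball5_center and pocket1 below 0.009 m or distance between ball5_center and pocket2 below 0.009 m) or (horizontal distance between ball5_center and tray_mid below 0.125 m and z of ball5_center in the frame of tray_mid between -0.012 and 0.045 m and x of ball5_center in the frame of tray_mid below 0 m)) and ((distance between ball6_center and pocket0 below 0.009 m or distance between ball6_center and pocket1 below 0.009 m or distance between ball6_center and pocket2 below 0.009 m) or (horizontal distance between ball6_center and tray_mid below 0.125 m and z of ball6_center in the frame of tray_mid between -0.012 and 0.045 m and x of ball6_center in the frame of tray_mid below 0 m)) and ((distance between ball7_center and pocket0 below 0.009 m or distance between ball7_center and pocket1 below 0.009 m or distance between ball7_center and pocket2 below 0.009 m) or (horizontal distance between ball7_center and tray_mid below 0.125 m and z of ball7_center in the frame of tray_mid between -0.012 and 0.045 m and x of ball7_center in the frame of tray_mid below 0 m))), for 0.3 s.
At the end, for the whole second after the job is handed in: brake ring within 0.25 rad of the on position; board channel end down (below -0.11 rad); a ball in each of the three pockets (centre within 9 mm of the pocket's point), every other ball in the blue channel; both bins upright on the bench (within 0.12 rad) (all of step 4 and value of joint ring below 0.25 rad and angle between each of bin_a_mid, bin_b_mid's own z axis and vertical below 0.12 rad and height (world z) of bin_a_mid between 0.023 and 0.037 m and height (world z) of bin_b_mid between 0.023 and 0.037 m); the robot touches nothing.
It fails at once if the inner trim knob is turned (its mark moves more than 5 mm) (distance of trim_mark from where it was at the start of the episode above 0.005 m).
It fails at once if the board is rocked with the brake on (value of joint tray above -0.05 rad and value of joint ring below 0.9 rad).
It fails at once if a bystander is moved more than 40 mm (distance of any of spray, tape, valve, driver from where it was at the start of the episode above 0.04 m).
Of ball0, ball1, ball2, ball3, ball4, ball5, ball6, ball7 only 5 to 8 are there at a start; the rules pass over those that are not, and their reading is None.
At some moment in a run one of bin_a, bin_b may be knocked a few centimetres aside while the robot is not near it.
It also fails if it takes over 200 s, if anything falls off the work surface, if the arm or the gripper's body presses on something with over 40 N, if the wrist force passes 120 N, or if a joint passes its speed limit or range.

## Working session

There is one attempt and no reset: what is moved stays moved. The work goes in short steps, Python scripts to look and compute and a tool call to move; the robot and the scene stay as the last step left them, time stands still between calls to the robot, and variables do not carry over. Pictures are saved under pics/ and viewed, about 12 in all and at most 16, crops included, and the job is handed in when it is done.

Besides the shell and the picture viewer there is one more tool, called after "Request:" as name(argument=value, ...), one argument or row to a line, values as JSON. move_arm: Moves the arm, as the interface text tells. Its arguments: {"type":"object","properties":{"deltas":{"type":"array","items":{"type":"array"}},"grip_force":{"type":"number"}},"required":["deltas"]}

```bash
mkdir -p pics; ls
cat > h.py <<'E'
import numpy as np, cv2
from workcell import status, read_camera, camera_info, order
def snap(name, tag):
    im,d=read_camera(name); cv2.imwrite(f'pics/{tag}.png',im[:,:,::-1]); return im,d
def cloud(name,d):
    c=camera_info(name);K=np.array(c['K']);R=np.array(c['R']);t=np.array(c['t'])
    v,u=np.mgrid[:d.shape[0],:d.shape[1]]
    P=np.stack([(u-K[0,2])/K[0,0]*d,(v-K[1,2])/K[1,1]*d,d],-1)
    return (P-t)@R
def ray(name,u,v,z):
    c=camera_info(name);K=np.array(c['K']);R=np.array(c['R']);t=np.array(c['t'])
    o=-R.T@t; r=R.T@np.array([(u-K[0,2])/K[0,0],(v-K[1,2])/K[1,1],1]); return o+r*(z-o[2])/r[2]
def proj(name,X):
    c=camera_info(name);p=np.array(c['K'])@(np.array(c['R'])@np.array(X)+np.array(c['t']));return p[:2]/p[2]
E
python3 - <<'E'
from h import *
for n in('top','scene'):
    im,d=snap(n,n+'0'); c=camera_info(n); print(n,-np.array(c['R']).T@np.array(c['t'])); np.save(n+'0.npy',d)
print({k:np.round(v,3) for k,v in status.read_state().items()})
E
```

```text
pics
top [0.38234579 0.06270456 1.2050317 ]
scene [ 1.47362862 -0.31915043  0.91619858]
{'time': np.float64(0.1), 'q': array([ 1.113,  0.265,  1.605,  0.   ,  1.274, -0.037]), 'joint_vel': array([-0.001, -0.001, -0.004, -0.001, -0.001,  0.001]), 'joint_torque': array([-0.0000e+00, -5.1671e+01, -3.6859e+01, -0.0000e+00,  6.0000e-03,
        0.0000e+00]), 'tool_pos': array([0.275, 0.616, 0.23 ]), 'tcp_rot': array([-6.560e-01, -3.072e+00,  3.000e-03]), 'wrist_force': array([-0.25 , -0.03 , -0.961]), 'torque': array([-0.035,  0.002,  0.068]), 'width': np.float64(0.999)}
```

View pics/top0.png

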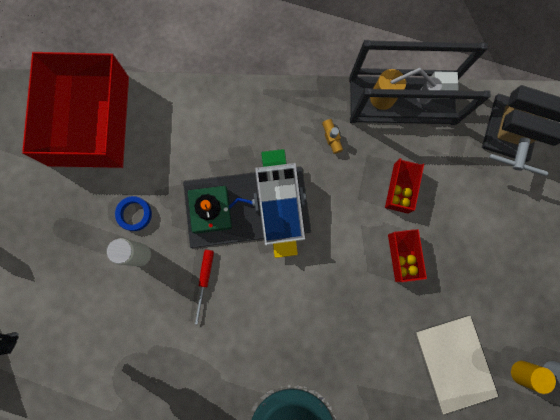

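View pics/scene0.png

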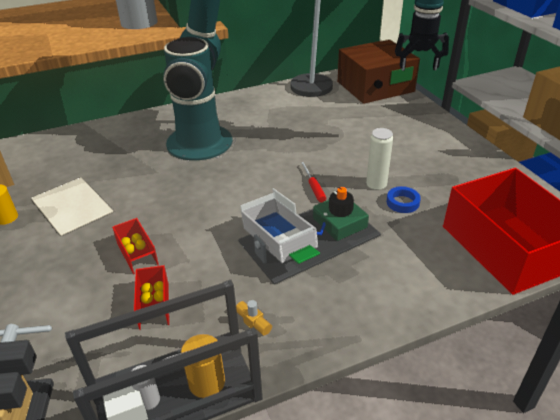

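The top view shows the console at about (207,208), the board at (280,205) with the channel towards the robot, the bins at (405,187) and (407,256), the driver at (203,285) and the tape and spray on the left. Next I measure them.

Run:
```python
from h import *
im=cv2.imread('pics/top0.png')
a=cv2.resize(im[140:290,370:450],None,fx=4,fy=4,interpolation=cv2.INTER_CUBIC)
b=cv2.resize(im[140:265,175:315],None,fx=3.4,fy=3.4,interpolation=cv2.INTER_CUBIC)
b=cv2.copyMakeBorder(b,0,600-b.shape[0],0,0,0)
cv2.imwrite('pics/crop0.png',np.hstack([a,b]))
for n in('top','scene'):
    im=cv2.imread(f'pics/{n}0.png'); d=np.load(n+'0.npy'); P=cloud(n,d); hsv=cv2.cvtColor(im,cv2.COLOR_BGR2HSV)
    H,S,V=cv2.split(hsv)
    def rep(nm,m,lo=40):
        k,l,st,c=cv2.connectedComponentsWithStats(m.astype(np.uint8))
        for i in range(1,k):
            if st[i,4]>=lo:
                p=P[(l==i)&(d>0)]; print(n,nm,st[i],'c',c[i].round(1),'mean',p.mean(0).round(3),'zpct',np.percentile(p[:,2],[2,50,98]).round(3), 'minrect',[np.round(q,3) for q in cv2.minAreaRect(p[:,:2].astype(np.float32))])
    rep('red',((H<6)|(H>174))&(S>170)&(V>70))
    rep('yel',(H>23)&(H<34)&(S>150)&(V>80),15)
    rep('org',(H>6)&(H<17)&(S>200)&(V>150),10)
    rep('grn',(H>50)&(H<75)&(S>150)&(V>60))
    rep('blu',(H>100)&(H<120)&(S>150)&(V>50))
```

```text
top red [  23   52  106  116 8446] c [ 76.4 111.2] mean [0.809 0.574 0.045] zpct [0.002 0.012 0.132] minrect [array([0.807, 0.594]), array([0.276, 0.275]), np.float64(89.88)]
top red [ 385  158   39   53 1006] c [405.3 181.3] mean [ 0.639 -0.293  0.035] zpct [0.003 0.036 0.063] minrect [array([ 0.636, -0.292]), array([0.072, 0.147]), np.float64(72.823)]
top red [ 388  229   39   53 1193] c [406.5 253.1] mean [ 0.45  -0.291  0.033] zpct [0.002 0.034 0.063] minrect [array([ 0.443, -0.293]), array([0.13, 0.07]), np.float64(8.822)]
top red [199 250  15  37 345] c [205.7 267.7] mean [0.406 0.224 0.023] zpct [0.015 0.024 0.029] minrect [array([0.406, 0.226]), array([0.027, 0.093]), np.float64(81.167)]
top yel [395 186   6   7  31] c [397.4 189.5] mean [ 0.618 -0.273  0.029] zpct [0.021 0.03  0.034] minrect [array([ 0.619, -0.275]), array([0.014, 0.016]), np.float64(75.72)]
top yel [404 188   7   8  44] c [406.9 191.8] mean [ 0.612 -0.299  0.028] zpct [0.02  0.028 0.033] minrect [array([ 0.612, -0.3  ]), array([0.016, 0.018]), np.float64(55.223)]
top yel [393 196   6   7  29] c [395.3 199.3
[... 5598 characters left out ...]

scene blu [493   0  67  30 862] c [534.5   7.7] mean [-0.061  1.388  0.206] zpct [0.179 0.204 0.242] minrect [array([-0.08 ,  1.422]), array([0.356, 0.142]), np.float64(0.348)]
scene blu [520 153  40  38 800] c [545.4 167.9] mean [ 0.187  1.434 -0.402] zpct [-0.412 -0.402 -0.393] minrect [array([0.202, 1.452]), array([0.19 , 0.217]), np.float64(88.716)]
scene blu [387 187  33  26 595] c [402.9 199.3] mean [0.551 0.417 0.02 ] zpct [0.004 0.022 0.03 ] minrect [array([0.546, 0.42 ]), array([0.09 , 0.087]), np.float64(2.647)]
scene blu [263 220  31  16 189] c [278.  228.4] mean [0.555 0.047 0.053] zpct [0.047 0.053 0.059] minrect [array([0.55 , 0.049]), array([0.054, 0.058]), np.float64(5.609)]
```

View pics/crop0.png

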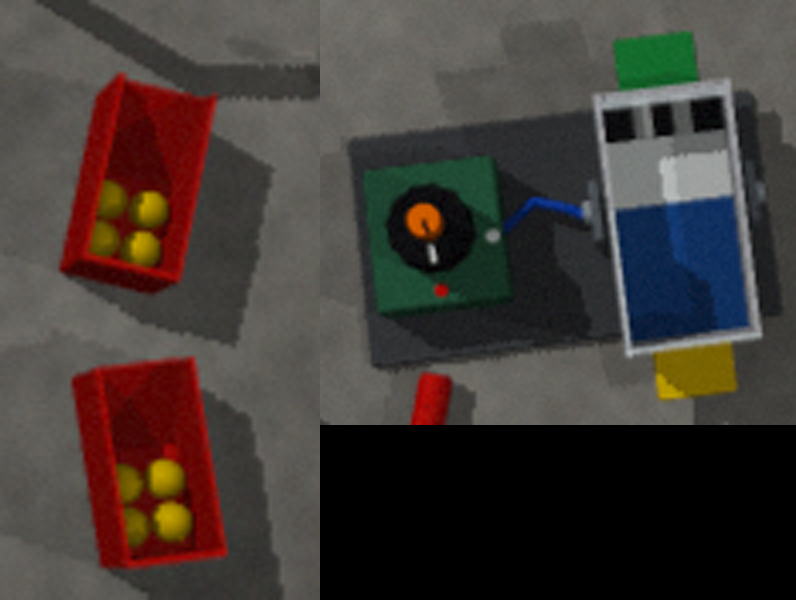

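Measured: the brake axis is at (0.557,0.219), the pivot at about (0.581,0.041) with yaw 8.2°, and the spouts point +x. There are 4+4 balls. First I move to above the ring.

Request:
move_arm(
  deltas=[
    [[0,0,-0.1],[0.2,-0.2,0.2],-1],
    [[0,0,-0.2],[0.5,-0.5,0.4],-1],
    [[0,0,-0.3],[0.8,-0.8,0.4],-1],
    [[0,0,-0.4],[1,-1,0.4],-1],
    [[0,0,-0.4],[1,-1,0.4],-1],
  ],
)

```text
time: 0.72
tool_pos: [0.3769, 0.5145, 0.2708]
tcp_rot: [1.577, 2.717, -0.002]
wrist_force: [0.1, 0.1, -0.2]
width: 1.0
```

Request:
move_arm(
  deltas=[
    [[0,0,-0.07],[0.3,-0.3,0],-1],
    [[0,0,-0.14],[0.6,-0.6,0],-1],
    [[0,0,-0.2],[0.9,-0.9,0],-1],
    [[0,0,-0.27],[1,-1,0],-1],
    [[0,0,-0.27],[1,-1,0],-1],
  ],
)

```text
time: 1.35
tool_pos: [0.4757, 0.4161, 0.2707]
tcp_rot: [-2.108, -2.328, 0.001]
wrist_force: [0.1, -0.7, 0.0]
width: 0.996
```

Request:
move_arm(
  deltas=[
    [[0,0,0],[0.3,-0.3,0],-1],
    [[0,0,0],[0.6,-0.7,0],-1],
    [[0,0,0],[0.82,-1,0],-1],
    [[0,0,0],[0.82,-1,0],-1],
  ],
)

```text
time: 1.85
tool_pos: [0.5582, 0.3156, 0.2709]
tcp_rot: [-2.109, -2.328, 0.001]
wrist_force: [0.1, 0.7, -0.2]
width: 0.998
```

Request:
move_arm(
  deltas=[
    [[0,0,0],[0,-0.4,-0.2],-1],
    [[0,0,0],[0,-0.8,-0.5],-1],
    [[0,0,0],[0,-0.97,-0.8],-1],
    [[0,0,0],[0,-0.97,-0.8],-1],
    [[0,0,0],[0,-0.97,-0.8],-1],
  ],
)

```text
time: 2.48
tool_pos: [0.5579, 0.2211, 0.1924]
tcp_rot: [-2.108, -2.329, -0.003]
wrist_force: [0.5, 0.3, -0.0]
width: 1.0
```

Request:
move_arm(
  deltas=[
    [[0,0,0],[0,-0.02,-0.4],-1],
    [[0,0,0],[-0.01,-0.02,-0.8],-1],
    [[0,0,0],[-0.01,-0.02,-1],-1],
    [[0,0,0],[-0.01,-0.02,-1],-1],
  ],
)

```text
time: 2.98
tool_pos: [0.5562, 0.2179, 0.0907]
tcp_rot: [-2.108, -2.328, 0.002]
wrist_force: [0.6, -1.4, 0.7]
width: 1.002
```

Request:
move_arm(
  deltas=[
    [[0,0,0],[0,0,-0.15],-1],
    [[0,0,0],[0,0,-0.28],-1],
    [[0,0,0],[0,0,-0.28],-1],
  ],
)

```text
time: 3.35
tool_pos: [0.5558, 0.2168, 0.0621]
tcp_rot: [-2.11, -2.326, 0.003]
wrist_force: [0.2, -0.6, -0.1]
width: 1.001
```

Request:
move_arm(
  deltas=[
    [[0,0,0],[0,0,0],0.3],
    [[0,0,0],[0,0,0],0.3],
    [[0,0,0],[0,0,0],0.3],
    [[0,0,0],[0,0,0],0.3],
    [[0,0,0],[0,0,0],0.3],
    [[0,0,0],[0,0,0],0.3],
  ],
  grip_force=45,
)

```text
time: 4.1
tool_pos: [0.5553, 0.2169, 0.0643]
tcp_rot: [-2.11, -2.325, 0.004]
wrist_force: [-5.3, -1.2, 7.1]
width: 0.691
```

Request:
move_arm(
  deltas=[
    [[0,0,0.1],[0,0,0],0.3],
    [[0,0,0.2],[0,0,0],0.3],
    [[0,0,0.3],[0,0,0],0.3],
    [[0,0,0.4],[0,0,0],0.3],
    [[0,0,0.5],[0,0,0],0.3],
    [[0,0,0.6],[0,0,0],0.3],
    [[0,0,0.7],[0,0,0],0.3],
    [[0,0,0.8],[0,0,0],0.3],
    [[0,0,0.86],[0,0,0],0.3],
    [[0,0,0.89],[0,0,0],0.3],
    [[0,0,0.89],[0,0,0],0.3],
    [[0,0,0.89],[0,0,0],0.3],
  ],
)

```text
time: 5.6
tool_pos: [0.5585, 0.2189, 0.0643]
tcp_rot: [0.126, 3.136, 0.007]
wrist_force: [2.6, 5.6, -4.0]
width: 0.689
```

Request:
move_arm(
  deltas=[
    [[0,0,0],[0,0,0],0],
    [[0,0,0],[0,0,0],-1],
    [[0,0,0],[0,0,0],-1],
    [[0,0,0],[0,0,0],-1],
    [[0,0,0],[0,0,0],-1],
    [[0,0,0],[0,0,0.3],-1],
    [[0,0,0],[0,0,0.6],-1],
    [[0,0,0],[0,0,1],-1],
    [[0,0,0],[0,0,1],-1],
  ],
)

```text
time: 6.72
tool_pos: [0.5597, 0.2181, 0.1679]
tcp_rot: [0.118, 3.132, 0.005]
wrist_force: [0.2, -0.2, 0.0]
width: 1.0
```

```bash
cat >> h.py <<'E'
from scipy.spatial.transform import Rotation as Ro
PIV=np.array([.581,.041]); YAW=.143
def bins(tag):
    """rim points (both views) -> bin_mid xy and spout angle per bin"""
    pts=[]
    for n in('top','scene'):
        im,d=snap(n,f'{tag}_{n}'); H,S,V=cv2.split(cv2.cvtColor(im,cv2.COLOR_RGB2HSV)); P=cloud(n,d)
        m=((H<7)|(H>173))&(S>150)&(V>60)&(d>0)&(P[...,2]>.053)&(P[...,2]<.072)&(P[...,0]>.3)&(P[...,0]<.85)&(P[...,1]<-.1)&(P[...,1]>-.6)
        pts.append(P[m][:,:2])
    p=np.vstack(pts).astype(np.float32); crit=(3,50,1e-4)
    _,l,c=cv2.kmeans(p,2,None,crit,5,cv2.KMEANS_PP_CENTERS); out=[]
    for i in range(2):
        q=p[l[:,0]==i]; q=q[np.linalg.norm(q-np.median(q,0),axis=1)<.09]
        (cx,cy),(w,h),a=cv2.minAreaRect(q); a=np.radians(a if w>h else a+90)
        if np.cos(a)<0:a+=np.pi
        s=np.array([np.cos(a),np.sin(a)]); u=(q-[cx,cy])@s
        print('bin ctr',np.round([cx,cy],4),'size',np.round([w,h],4),'spout deg',round(np.degrees((a+np.pi)%(2*np.pi)-np.pi),1),len(q),'mid(if +x spout)',np.round([cx,cy]-.009*s,4))
AL=np.radians(25)
def tool(mid,spout,th,gx=.005,gz=.010):
    """TCP pose for bin_mid position, spout heading (deg), tip (deg)"""
    R=Ro.from_euler('z',spout+180,degrees=True)*Ro.from_euler('y',-th,degrees=True)
    T=Ro.from_matrix(np.array([[-np.cos(AL),0,np.sin(AL)],[0,1,0],[-np.sin(AL),0,-np.cos(AL)]]).T)
    Rt=R*T; return np.array(mid)+R.apply([gx,0,gz])+Rt.apply([0,0,.019]),Rt
def pour(x,ly,lz,th):
    """bin_mid for the lip at station x, y=ly, world z=lz, tip th"""
    R=Ro.from_euler('z',np.degrees(YAW)+90+180,degrees=True)*Ro.from_euler('y',-th,degrees=True)
    c,s=np.cos(YAW),np.sin(YAW); lip=np.array([PIV[0]+c*x-s*ly,PIV[1]+s*x+c*ly,lz])
    return lip-R.apply([-.072,0,.014]),np.degrees(YAW)+90,th
def delta(p,R,p0=None,R0=None):
    s=status.read_state()
    if p0 is None: p0,R0=np.array(s['tool_pos']),Ro.from_rotvec(s['tcp_rot'])
    print('turn',np.round((R*R0.inv()).as_rotvec()/(np.pi/2),3).tolist(),'shift',np.round((p-p0)/.1,3).tolist(), 'abs',np.round(p,3))
    return p,R
E
python3 - <<'E'
from h import *
bins('s1')
im=cv2.imread('pics/s1_top.png')
cv2.imwrite('pics/c1.png',np.vstack([cv2.resize(im[150:270,170:320],None,fx=4,fy=4,interpolation=cv2.INTER_CUBIC)]))
E
```

```text
bin ctr [ 0.4418 -0.2908] size [0.1272 0.0676] spout deg 7.4 443 mid(if +x spout) [ 0.4329 -0.292 ]
bin ctr [ 0.6225 -0.2883] size [0.0675 0.1233] spout deg -13.0 473 mid(if +x spout) [ 0.6138 -0.2863]
```

View pics/c1.png

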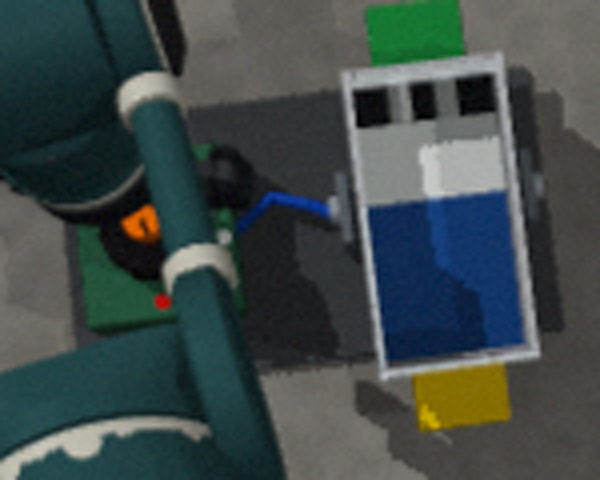

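Request:
move_arm(
  deltas=[
    [[0,0,-0.1],[0,-0.1,0.4],-1],
    [[0,0,-0.2],[-0.1,-0.2,0.8],-1],
    [[0,0,-0.3],[-0.2,-0.3,1],-1],
    [[0,0,-0.4],[-0.3,-0.5,1],-1],
    [[0,0,-0.5],[-0.4,-0.7,1],-1],
    [[0,0,-0.6],[-0.5,-0.9,1],-1],
    [[0,0,-0.7],[-0.5,-1,1],-1],
    [[0,0,-0.8],[-0.5,-1,1],-1],
    [[0,0,-0.9],[-0.5,-1,1],-1],
    [[0,0,-0.95],[-0.5,-1,1],-1],
  ],
)

```text
time: 8.07
tool_pos: [0.5056, 0.1168, 0.2611]
tcp_rot: [-2.22, -2.22, 0.005]
wrist_force: [0.2, -0.2, 0.2]
width: 1.0
```

Request:
move_arm(
  deltas=[
    [[0,0,-0.1],[0,-0.2,0],-1],
    [[0,0,-0.2],[-0.1,-0.5,0],-1],
    [[0,0,-0.3],[-0.2,-0.8,0],-1],
    [[0,0,-0.4],[-0.3,-1,0],-1],
    [[0,0,-0.4],[-0.3,-1,0],-1],
  ],
)

```text
time: 8.7
tool_pos: [0.4753, 0.0161, 0.2614]
tcp_rot: [-2.797, -1.428, 0.005]
wrist_force: [0.7, 1.1, 0.7]
width: 0.998
```

Request:
move_arm(
  deltas=[
    [[0,0,-0.1],[0,-0.2,0],-1],
    [[0,0,-0.2],[-0.1,-0.5,0],-1],
    [[0,0,-0.3],[-0.2,-0.8,0],-1],
    [[0,0,-0.4],[-0.3,-1,0],-1],
    [[0,0,-0.4],[-0.3,-1,0],-1],
  ],
)

```text
time: 9.32
tool_pos: [0.4463, -0.0831, 0.2622]
tcp_rot: [-3.101, -0.498, 0.002]
wrist_force: [-0.2, -0.3, 1.2]
width: 1.0
```

Request:
move_arm(
  deltas=[
    [[0,0,-0.1],[0,-0.2,0],-1],
    [[0,0,-0.1],[-0.1,-0.5,0],-1],
    [[0,0,-0.1],[-0.1,-0.8,0],-1],
    [[0,0,-0.1],[-0.1,-1,0],-1],
    [[0,0,-0.1],[-0.1,-1,0],-1],
  ],
)

```text
time: 9.95
tool_pos: [0.4372, -0.1827, 0.2626]
tcp_rot: [-3.13, -0.255, 0.001]
wrist_force: [-0.2, 0.7, 0.1]
width: 1.001
```

Run:
```python
from h import *
bins('s2')
p,R=tool([.433,-.292,.030],7.4,0); delta(p+[0,0,.1],R); print(np.round(status.read_state()['q'],2), R.as_rotvec().round(3))
im=cv2.imread('pics/s2_top.png')
cv2.imwrite('pics/c2.png',cv2.resize(im[150:270,170:320],None,fx=4,fy=4,interpolation=cv2.INTER_CUBIC))
```

```text
bin ctr [ 0.4258 -0.2915] size [0.0972 0.0675] spout deg 10.6 217 mid(if +x spout) [ 0.417  -0.2932]
bin ctr [ 0.6241 -0.2884] size [0.0676 0.1254] spout deg -13.2 463 mid(if +x spout) [ 0.6154 -0.2864]
turn [0.04, -0.275, -0.021] shift [-0.01, -1.098, -1.4] abs [ 0.436 -0.292  0.123]
[-0.45 -0.14  1.98  0.    1.31  0.96] [-3.034 -0.196 -0.673]
```

View pics/c2.png

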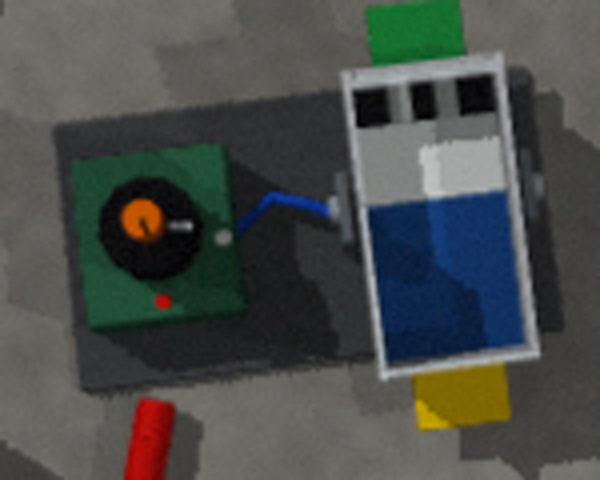

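The white line is now at the white dot, so the brake is released, and the orange mark has not moved. Now I grasp the near bin.

Request:
move_arm(
  deltas=[
    [[0.01,-0.09,-0.01],[0,-0.3,0],-1],
    [[0.03,-0.18,-0.01],[0,-0.6,0],-1],
    [[0.04,-0.275,-0.02],[0,-0.9,-0.2],-1],
    [[0.04,-0.275,-0.02],[-0.01,-1,-0.4],-1],
    [[0.04,-0.275,-0.02],[-0.01,-1,-0.5],-1],
    [[0.04,-0.275,-0.02],[-0.01,-1,-0.5],-1],
  ],
)

```text
time: 10.8
tool_pos: [0.436, -0.2813, 0.2126]
tcp_rot: [-3.032, -0.198, -0.671]
wrist_force: [1.2, 0.1, 1.1]
width: 0.996
```

Run:
```python
from h import *
bins('s3')
p,R=tool([.433,-.292,.030],7.4,0); delta(p+[0,0,.1],R);print(np.round(status.read_state()['q'],2))
```

```text
bin ctr [ 0.6234 -0.2882] size [0.0678 0.1244] spout deg -12.3 478 mid(if +x spout) [ 0.6147 -0.2863]
bin ctr [ 0.4428 -0.2905] size [0.1307 0.0686] spout deg 7.0 384 mid(if +x spout) [ 0.4339 -0.2916]
turn [0.0, 0.001, -0.001] shift [-0.008, -0.095, -0.914] abs [ 0.436 -0.292  0.123]
[-0.86 -0.2   2.18  0.45  0.96  0.36]
```

View pics/s3_scene.png

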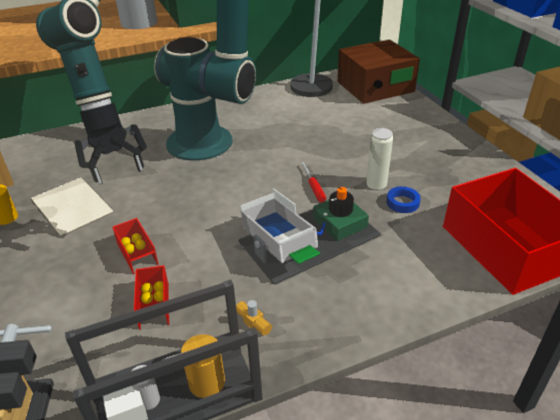

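The scene view shows the gripper leaning above the near bin and nothing disturbed. I descend and grip.

Request:
move_arm(
  deltas=[
    [[0,0,0],[0,-0.1,-0.4],-1],
    [[0,0,0],[0,-0.1,-0.8],-1],
    [[0,0,0],[0,-0.1,-1],-1],
    [[0,0,0],[0,-0.1,-1],-1],
  ],
)

```text
time: 11.4
tool_pos: [0.4358, -0.2914, 0.1123]
tcp_rot: [-3.032, -0.197, -0.67]
wrist_force: [0.3, -0.2, 0.0]
width: 1.0
```

Request:
move_arm(
  deltas=[
    [[0,0,0],[0,0,-0.3],-1],
    [[0,0,0],[0,0,-0.6],-1],
    [[0,0,0],[0,0,-0.9],-1],
    [[0,0,0],[0,0,-0.9],-1],
  ],
)

```text
time: 11.9
tool_pos: [0.4359, -0.2919, 0.0229]
tcp_rot: [-3.032, -0.196, -0.671]
wrist_force: [-1.2, 1.6, 0.6]
width: 0.997
```

Request:
move_arm(
  deltas=[
    [[0,0,0],[0,0,0],0.3],
    [[0,0,0],[0,0,0],0.3],
    [[0,0,0],[0,0,0],0.3],
    [[0,0,0],[0,0,0],0.3],
    [[0,0,0],[0,0,0],0.3],
    [[0,0,0],[0,0,0],0.3],
  ],
  grip_force=40,
)

```text
time: 12.65
tool_pos: [0.4373, -0.2942, 0.0258]
tcp_rot: [-3.035, -0.196, -0.678]
wrist_force: [-0.8, 1.0, 6.7]
width: 0.74
```

Run:
```python
from h import *
p,R=tool([.433,-.292,.030],7.4,0); delta(p,R)
pr=[None,None]
# pre-pour at 0, then 40, etc.
for a in [(-.058,-.12,.22,0),(-.058,-.06,.16,40),(-.058,-.028,.124,42),(-.058,-.028,.114,50),(-.058,-.028,.107,60),(-.058,-.028,.104,70)]:
    m,s,t=pour(*a); q,Q=tool(m,s,t); print(a,'mid',m.round(3)); pr=delta(q,Q,*pr)
```

```text
turn [0.001, 0.002, 0.0] shift [-0.013, 0.025, -0.03] abs [ 0.436 -0.292  0.023]
(-0.058, -0.12, 0.22, 0) mid [ 0.551 -0.157  0.206]
turn [-0.001, 0.003, 1.009] shift [1.132, 1.398, 1.73] abs [ 0.551 -0.154  0.199]
(-0.058, -0.06, 0.16, 40) mid [ 0.541 -0.09   0.196]
turn [-0.44, -0.063, 0.0] shift [-0.089, 0.619, -0.107] abs [ 0.542 -0.092  0.188]
(-0.058, -0.028, 0.124, 42) mid [ 0.537 -0.057  0.162]
turn [-0.022, -0.003, -0.0] shift [-0.047, 0.327, -0.337] abs [ 0.537 -0.06   0.154]
(-0.058, -0.028, 0.114, 50) mid [ 0.536 -0.051  0.16 ]
turn [-0.088, -0.013, 0.0] shift [-0.007, 0.048, -0.012] abs [ 0.536 -0.055  0.153]
(-0.058, -0.028, 0.107, 60) mid [ 0.534 -0.043  0.162]
turn [-0.11, -0.016, -0.0] shift [-0.011, 0.076, 0.029] abs [ 0.535 -0.047  0.156]
(-0.058, -0.028, 0.104, 70) mid [ 0.533 -0.032  0.167]
turn [-0.11, -0.016, 0.0] shift [-0.013, 0.092, 0.054] abs [ 0.534 -0.038  0.162]
```

Request:
move_arm(
  deltas=[
    [[0,0,0],[0,0,0.1],0.3],
    [[0,0,0],[0,0,0.3],0.3],
    [[0,0,0],[0,0,0.5],0.3],
    [[0,0,0],[0,0,0.7],0.3],
    [[0,0,0],[0,0,0.9],0.3],
    [[0,0,0],[0,0,1],0.3],
  ],
)

```text
time: 13.4
tool_pos: [0.436, -0.2935, 0.1251]
tcp_rot: [-3.036, -0.196, -0.675]
wrist_force: [0.4, -1.0, -1.7]
width: 0.744
```

Request:
move_arm(
  deltas=[
    [[0,0,0],[0,0.1,0.3],0.3],
    [[0,0,0.05],[0.1,0.1,0.5],0.3],
    [[0,0,0.1],[0.2,0.2,0.7],0.3],
    [[0,0,0.16],[0.3,0.3,0.75],0.3],
    [[0,0,0.22],[0.4,0.4,0.75],0.3],
    [[0,0,0.28],[0.5,0.5,0.75],0.3],
    [[0,0,0.34],[0.6,0.6,0.75],0.3],
    [[0,0,0.4],[0.6,0.7,0.75],0.3],
    [[0,0,0.46],[0.6,0.7,0.75],0.3],
    [[0,0,0.5],[0.6,0.7,0.75],0.3],
    [[0,0,0.5],[0.6,0.7,0.75],0.3],
  ],
)

```text
time: 14.78
tool_pos: [0.4956, -0.2231, 0.1978]
tcp_rot: [-2.597, -1.275, -0.575]
wrist_force: [0.1, 0.7, -1.4]
width: 0.744
```

Request:
move_arm(
  deltas=[
    [[0,0,0.05],[0,0.1,0],0.3],
    [[0,0,0.1],[0.1,0.2,0],0.3],
    [[0,0,0.16],[0.2,0.3,0],0.3],
    [[0,0,0.22],[0.3,0.4,0],0.3],
    [[0,0,0.28],[0.4,0.5,0],0.3],
    [[0,0,0.34],[0.5,0.6,0],0.3],
    [[0,0,0.4],[0.53,0.7,0],0.3],
    [[0,0,0.46],[0.53,0.7,0],0.3],
    [[0,0,0.51],[0.53,0.7,0],0.3],
    [[0,0,0.51],[0.53,0.7,0],0.3],
    [[0,0,0.51],[0.53,0.7,0],0.3],
  ],
)

```text
time: 16.15
tool_pos: [0.5484, -0.1529, 0.1981]
tcp_rot: [-1.823, -2.103, -0.404]
wrist_force: [1.1, -0.3, -1.2]
width: 0.743
```

Run:
```python
from h import *
m,s,t=pour(-.058,-.12,.22,0); q,Q=tool(m,s,t); delta(q,Q);print(np.round(status.read_state()['q'],2))
for n in('top','scene'): snap(n,'s4_'+n)
a=cv2.imread('pics/s4_top.png');b=cv2.imread('pics/s4_scene.png')
f=lambda i:cv2.resize(i,(400,400),interpolation=cv2.INTER_CUBIC)
cv2.imwrite('pics/c4.png',np.hstack([f(a[130:310,230:410]),f(b[120:320,100:300])]))
```

```text
turn [-0.0, -0.0, 0.0] shift [0.021, -0.014, 0.007] abs [ 0.551 -0.154  0.199]
[-0.52  0.25  1.74  0.34  1.43 -0.76]
```

View pics/c4.png

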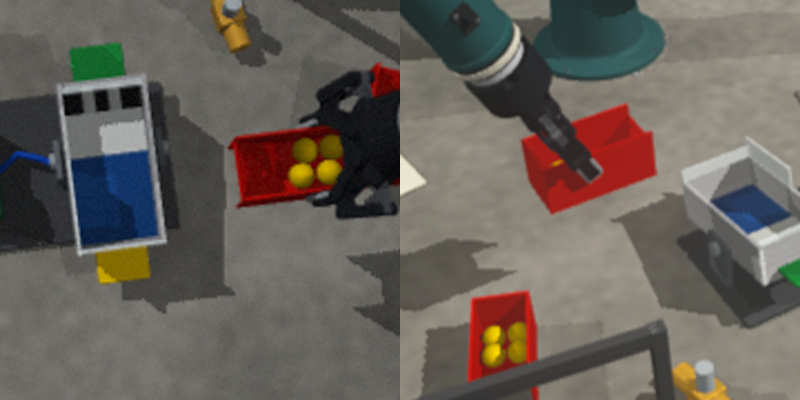

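Bin held level with 4 balls. I tip it to 40° while moving in.

Request:
move_arm(
  deltas=[
    [[-0.05,-0.01,0],[0,0.08,0],0.3],
    [[-0.1,-0.02,0],[0,0.16,0],0.3],
    [[-0.16,-0.02,0],[0,0.24,-0.03],0.3],
    [[-0.22,-0.03,0],[-0.02,0.32,-0.05],0.3],
    [[-0.28,-0.04,0],[-0.04,0.4,-0.07],0.3],
    [[-0.33,-0.05,0],[-0.05,0.48,-0.1],0.3],
    [[-0.38,-0.06,0],[-0.06,0.55,-0.1],0.3],
    [[-0.44,-0.06,0],[-0.07,0.62,-0.1],0.3],
    [[-0.44,-0.06,0],[-0.07,0.62,-0.1],0.3],
  ],
)

```text
time: 17.38
tool_pos: [0.5409, -0.0891, 0.1878]
tcp_rot: [1.922, 2.223, -0.258]
wrist_force: [-0.2, 1.0, -1.6]
width: 0.743
```

Request:
move_arm(
  deltas=[
    [[0,0,0],[-0.02,0.1,-0.1],0.3],
    [[-0.01,0,0],[-0.03,0.2,-0.2],0.3],
    [[-0.02,0,0],[-0.05,0.33,-0.33],0.3],
    [[-0.02,0,0],[-0.05,0.33,-0.33],0.3],
  ],
)

```text
time: 17.88
tool_pos: [0.5351, -0.0576, 0.1533]
tcp_rot: [1.909, 2.205, -0.295]
wrist_force: [-0.3, -0.7, -2.3]
width: 0.745
```

Run:
```python
from h import *
pr=[None,None]
for a in [(-.058,-.028,.124,42),(-.058,-.028,.114,50),(-.058,-.028,.107,60),(-.058,-.028,.104,70)]:
    m,s,t=pour(*a); q,Q=tool(m,s,t); delta(q,Q)
print(np.round(status.read_state()['q'],2))
for n in('top','scene'): snap(n,'s5_'+n)
a=cv2.imread('pics/s5_top.png');b=cv2.imread('pics/s5_scene.png')
f=lambda i:cv2.resize(i,(400,400),interpolation=cv2.INTER_CUBIC)
cv2.imwrite('pics/c5.png',np.hstack([f(a[130:310,230:410]),f(b[140:300,180:340])]))
```

```text
turn [-0.003, -0.009, 0.001] shift [0.018, -0.021, 0.011] abs [ 0.537 -0.06   0.154]
turn [-0.091, -0.022, 0.001] shift [0.011, 0.027, -0.001] abs [ 0.536 -0.055  0.153]
turn [-0.201, -0.037, 0.002] shift [-0.0, 0.103, 0.028] abs [ 0.535 -0.047  0.156]
turn [-0.311, -0.053, 0.003] shift [-0.014, 0.196, 0.082] abs [ 0.534 -0.038  0.162]
[ 0.03  0.06  2.01 -0.33  1.07  0.05]
```

View pics/c5.png

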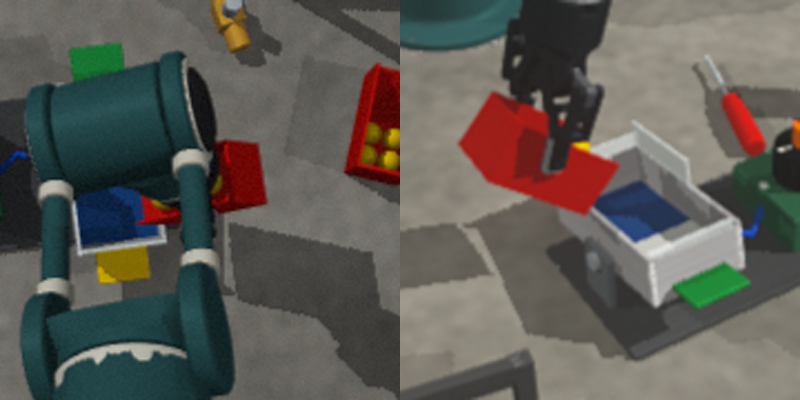

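The lip is over the channel just inside the -y wall, with the balls still in the bin. I tip slowly to 70°.

Request:
move_arm(
  deltas=[
    [[-0.03,-0.01,0],[0,0.01,0],0.3],
    [[-0.06,-0.01,0],[0,0.02,0],0.3],
    [[-0.09,-0.02,0],[0,0.03,0],0.3],
    [[-0.12,-0.03,0],[0,0.05,0.01],0.3],
    [[-0.14,-0.03,0],[0,0.06,0.01],0.3],
    [[-0.16,-0.03,0],[0,0.08,0.02],0.3],
    [[-0.18,-0.04,0],[0,0.09,0.02],0.3],
    [[-0.2,-0.04,0],[0,0.1,0.03],0.3],
    [[-0.2,-0.04,0],[0,0.1,0.03],0.3],
    [[-0.2,-0.04,0],[0,0.1,0.03],0.3],
    [[-0.22,-0.04,0],[0,0.12,0.04],0.3],
    [[-0.25,-0.04,0],[0,0.14,0.05],0.3],
    [[-0.28,-0.05,0],[-0.01,0.17,0.07],0.3],
    [[-0.31,-0.05,0],[-0.01,0.2,0.08],0.3],
    [[-0.31,-0.05,0],[-0.01,0.2,0.08],0.3],
    [[-0.31,-0.05,0],[-0.01,0.2,0.08],0.3],
    [[-0.31,-0.05,0],[-0.01,0.2,0.08],0.3],
    [[-0.31,-0.05,0],[-0.01,0.2,0.08],0.3],
  ],
)

```text
time: 20.23
tool_pos: [0.5358, -0.0382, 0.1636]
tcp_rot: [1.619, 1.861, -0.67]
wrist_force: [-0.5, -1.0, -0.9]
width: 0.741
```

```bash
cat >> h.py <<'E'
def balls(tag):
    for n in('top','scene'):
        im,d=snap(n,f'{tag}_{n}'); H,S,V=cv2.split(cv2.cvtColor(im,cv2.COLOR_RGB2HSV)); P=cloud(n,d)
        m=(H>22)&(H<35)&(S>140)&(V>70)&(d>0)
        k,l,st,c=cv2.connectedComponentsWithStats(m.astype(np.uint8))
        cs,sn=np.cos(YAW),np.sin(YAW)
        for i in range(1,k):
            if st[i,4]>=8:
                q=P[l==i].mean(0); r=q[:2]-PIV
                if .3<q[0]<.9 and -.5<q[1]<.6: print(n,st[i,4],c[i].round(0),'world',q.round(3),'station mm',np.round([1e3*(cs*r[0]+sn*r[1]),1e3*(cs*r[1]-sn*r[0])]))
E
python3 - <<'E'
from h import *
balls('s6')
a=cv2.imread('pics/s6_top.png');b=cv2.imread('pics/s6_scene.png')
f=lambda i:cv2.resize(i,(400,400),interpolation=cv2.INTER_CUBIC)
cv2.imwrite('pics/c6.png',np.hstack([f(a[130:310,230:410]),f(b[140:300,180:340])]))
E
```

```text
top 38 [397. 190.] world [ 0.617 -0.273  0.028] station mm [  -9. -316.]
top 58 [407. 192.] world [ 0.612 -0.299  0.027] station mm [ -18. -340.]
top 36 [396. 199.] world [ 0.591 -0.268  0.029] station mm [ -34. -307.]
top 56 [405. 202.] world [ 0.585 -0.293  0.028] station mm [ -43. -331.]
top 79 [271. 234.] world [0.491 0.058 0.063] station mm [-86.  30.]
top 337 [285. 249.] world [0.456 0.022 0.036] station mm [-126.   -1.]
scene 121 [276. 213.] world [0.51  0.06  0.064] station mm [-68.  28.]
scene 163 [146. 293.] world [ 0.606 -0.296  0.027] station mm [ -24. -338.]
scene 128 [158. 291.] world [ 0.612 -0.271  0.027] station mm [ -14. -314.]
```

View pics/c6.png

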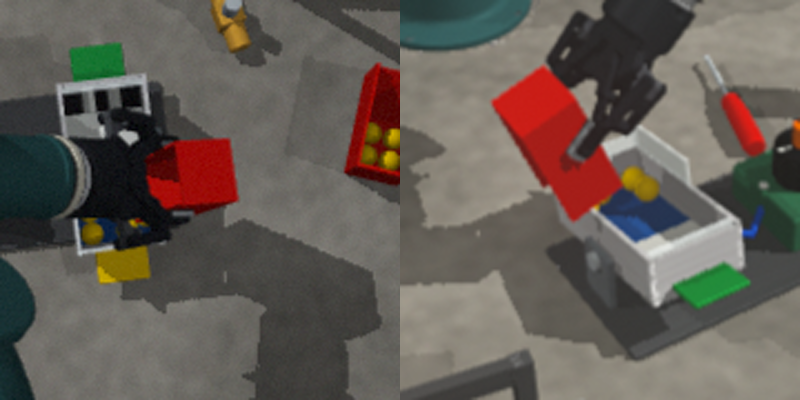

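Request:
move_arm(
  deltas=[
    [[0,0,0],[0,0,0.15],0.3],
    [[0,0,0],[0,0,0.3],0.3],
    [[0,0,0],[0.02,-0.15,0.45],0.3],
    [[0.1,0.015,0],[0.04,-0.3,0.5],0.3],
    [[0.2,0.03,0],[0.06,-0.45,0.5],0.3],
    [[0.3,0.04,0],[0.08,-0.6,0.5],0.3],
    [[0.4,0.055,0],[0.1,-0.75,0.5],0.3],
    [[0.5,0.07,0],[0.12,-0.9,0.5],0.3],
    [[0.6,0.085,0],[0.14,-1,0.5],0.3],
    [[0.7,0.1,0],[0.14,-1,0.5],0.3],
    [[0.77,0.11,0],[0.14,-1,0.5],0.3],
    [[0.77,0.11,0],[0.14,-1,0.5],0.3],
  ],
)

```text
time: 21.82
tool_pos: [0.5495, -0.1401, 0.2129]
tcp_rot: [-1.827, -2.099, -0.4]
wrist_force: [-1.1, 0.1, -1.4]
width: 0.74
```

Run:
```python
from h import *
p,R=tool([.433,-.292,.030],7.4,0); delta(p,R)
balls('s7')
a=cv2.imread('pics/s7_top.png');b=cv2.imread('pics/s7_scene.png')
f=lambda i:cv2.resize(i,(400,400),interpolation=cv2.INTER_CUBIC)
cv2.imwrite('pics/c7.png',np.hstack([f(a[130:310,230:410]),f(b[140:300,180:340])]))
```

```text
turn [-0.001, -0.002, -1.006] shift [-1.135, -1.515, -1.902] abs [ 0.436 -0.292  0.023]
top 146 [270. 230.] world [0.502 0.06  0.065] station mm [-76.  30.]
top 150 [291. 229.] world [0.504 0.009 0.063] station mm [-81. -21.]
top 337 [285. 249.] world [0.456 0.022 0.036] station mm [-126.   -1.]
scene 125 [275. 213.] world [0.509 0.059 0.063] station mm [-68.  28.]
scene 86 [259. 217.] world [0.507 0.015 0.064] station mm [-77. -15.]
scene 163 [146. 293.] world [ 0.605 -0.296  0.027] station mm [ -24. -338.]
scene 128 [158. 291.] world [ 0.612 -0.271  0.027] station mm [ -14. -314.]
```

View pics/c7.png

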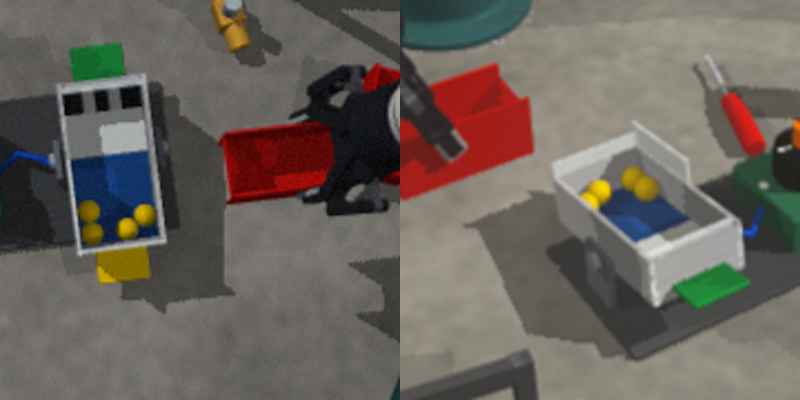

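Four balls are in the channel and the bin is empty. I put it back in its place.

Request:
move_arm(
  deltas=[
    [[0,0,-0.08],[-0.1,-0.1,0],0.3],
    [[0,0,-0.16],[-0.2,-0.2,0],0.3],
    [[0,0,-0.24],[-0.3,-0.35,0],0.3],
    [[0,0,-0.32],[-0.4,-0.5,0],0.3],
    [[0,0,-0.4],[-0.5,-0.65,0],0.3],
    [[0,0,-0.48],[-0.6,-0.8,0],0.3],
    [[0,0,-0.5],[-0.6,-0.8,0],0.3],
    [[0,0,-0.5],[-0.6,-0.8,0],0.3],
  ],
)

```text
time: 22.92
tool_pos: [0.49, -0.2168, 0.2142]
tcp_rot: [-2.584, -1.295, -0.572]
wrist_force: [0.4, -0.1, -1.5]
width: 0.74
```

Request:
move_arm(
  deltas=[
    [[0,0,-0.08],[-0.1,-0.1,0],0.3],
    [[0,0,-0.16],[-0.2,-0.2,0],0.3],
    [[0,0,-0.24],[-0.3,-0.35,-0.1],0.3],
    [[0,0,-0.32],[-0.4,-0.5,-0.3],0.3],
    [[0,0,-0.4],[-0.5,-0.65,-0.5],0.3],
    [[0,0,-0.48],[-0.53,-0.71,-0.7],0.3],
    [[0,0,-0.505],[-0.53,-0.71,-0.9],0.3],
    [[0,0,-0.505],[-0.53,-0.71,-1],0.3],
    [[0,0,-0.505],[-0.53,-0.71,-1],0.3],
  ],
)

```text
time: 24.05
tool_pos: [0.437, -0.2881, 0.1128]
tcp_rot: [-3.029, -0.205, -0.67]
wrist_force: [-0.1, 0.1, -1.0]
width: 0.745
```

Run:
```python
from h import *
p,R=tool([.433,-.292,.030],7.4,0); delta(p,R)
```

```text
turn [-0.002, -0.001, -0.004] shift [-0.01, -0.035, -0.9] abs [ 0.436 -0.292  0.023]
```

Request:
move_arm(
  deltas=[
    [[0,0,0],[0,-0.02,-0.3],0.3],
    [[0,0,0],[0,-0.03,-0.55],0.3],
    [[0,0,0],[0,-0.03,-0.75],0.3],
    [[0,0,0],[0,-0.03,-0.82],0.3],
    [[0,0,0],[0,-0.03,-0.86],0.3],
    [[0,0,0],[0,-0.03,-0.87],0.3],
    [[0,0,0],[0,-0.03,-0.87],0.3],
  ],
)

```text
time: 24.92
tool_pos: [0.4372, -0.2924, 0.0271]
tcp_rot: [-3.031, -0.202, -0.673]
wrist_force: [0.5, 0.9, -0.8]
width: 0.747
```

Request:
move_arm(
  deltas=[
    [[0,0,0],[0,0,0],0.1],
    [[0,0,0],[0,0,0],-0.5],
    [[0,0,0],[0,0,0],-1],
    [[0,0,0],[0,0,0],-1],
    [[0,0,0],[0,0,0],-1],
    [[0,0,0],[0,0,0.2],-1],
    [[0,0,0],[0,0,0.5],-1],
    [[0,0,0],[0,0,0.8],-1],
    [[0,0,0],[0,0,1],-1],
    [[0,0,0],[0,0,1],-1],
  ],
)

```text
time: 26.18
tool_pos: [0.4378, -0.2932, 0.1284]
tcp_rot: [-3.033, -0.203, -0.676]
wrist_force: [-0.7, -0.5, -0.4]
width: 0.999
```

Request:
move_arm(
  deltas=[
    [[0,0,-0.05],[0.2,0.1,0.3],-1],
    [[0,0,-0.1],[0.5,0.2,0.6],-1],
    [[0,0,-0.15],[0.8,0.3,0.8],-1],
    [[0,0,-0.2],[1,0.4,0.8],-1],
    [[0,0,-0.23],[1,0.4,0.8],-1],
    [[0,0,-0.23],[1,0.4,0.8],-1],
  ],
)

```text
time: 26.92
tool_pos: [0.5363, -0.2506, 0.2043]
tcp_rot: [3.005, -0.341, 0.663]
wrist_force: [0.3, -1.1, -0.0]
width: 0.998
```

Run:
```python
from h import *
bins('s8')
p,R=tool([.614,-.2863,.030],-13,0); delta(p,R);print(np.round(status.read_state()['q'],2))
```

```text
bin ctr [ 0.6232 -0.2882] size [0.0675 0.1267] spout deg -13.2 458 mid(if +x spout) [ 0.6145 -0.2862]
bin ctr [ 0.4414 -0.2897] size [0.1283 0.0638] spout deg 7.5 326 mid(if +x spout) [ 0.4324 -0.2909]
turn [-0.002, -0.001, -0.0] shift [0.808, -0.355, -1.82] abs [ 0.617 -0.287  0.023]
[-0.56 -0.12  2.13  0.21  0.74  1.1 ]
```

Near bin stands upright; far bin unmoved. Now the far bin.

Request:
move_arm(
  deltas=[
    [[0,0,0],[0.3,-0.12,0],-1],
    [[0,0,0],[0.6,-0.25,-0.2],-1],
    [[0,0,0],[0.81,-0.36,-0.5],-1],
    [[0,0,0],[0.81,-0.36,-0.8],-1],
    [[0,0,0],[0.81,-0.36,-0.9],-1],
    [[0,0,0],[0.81,-0.36,-0.9],-1],
  ],
)

```text
time: 27.78
tool_pos: [0.6167, -0.2879, 0.1151]
tcp_rot: [3.004, -0.346, 0.664]
wrist_force: [0.1, 0.3, 0.1]
width: 1.004
```

Request:
move_arm(
  deltas=[
    [[0,0,0],[0,0,-0.3],-1],
    [[0,0,0],[0,0,-0.6],-1],
    [[0,0,0],[0,0,-0.85],-1],
    [[0,0,0],[0,0,-0.92],-1],
    [[0,0,0],[0,0,-0.92],-1],
  ],
)

```text
time: 28.4
tool_pos: [0.6184, -0.2884, 0.0255]
tcp_rot: [3.001, -0.344, 0.668]
wrist_force: [-0.2, -0.3, -0.1]
width: 0.999
```

Request:
move_arm(
  deltas=[
    [[0,0,0],[0,0,0],0.3],
    [[0,0,0],[0,0,0],0.3],
    [[0,0,0],[0,0,0],0.3],
    [[0,0,0],[0,0,0],0.3],
    [[0,0,0],[0,0,0],0.3],
    [[0,0,0],[0,0,0],0.3],
  ],
)

```text
time: 29.15
tool_pos: [0.6191, -0.2886, 0.0267]
tcp_rot: [3.0, -0.344, 0.671]
wrist_force: [-2.9, 1.0, 6.9]
width: 0.74
```

Request:
move_arm(
  deltas=[
    [[0,0,0],[0,0,0.1],0.3],
    [[0,0,0],[0,0,0.3],0.3],
    [[0,0,0],[0,0,0.5],0.3],
    [[0,0,0],[0,0,0.7],0.3],
    [[0,0,0],[0,0,0.9],0.3],
    [[0,0,0],[0,0,1],0.3],
    [[0,0,0],[0,0,1],0.3],
  ],
)

```text
time: 30.02
tool_pos: [0.6185, -0.2884, 0.1263]
tcp_rot: [3.0, -0.344, 0.67]
wrist_force: [0.3, -0.7, -3.0]
width: 0.745
```

Run:
```python
from h import *
m,s,t=pour(-.058,-.12,.22,0); q,Q=tool(m,s,t); delta(q,Q);print(np.round(status.read_state()['q'],2))
```

```text
turn [-0.002, 0.001, 1.236] shift [-0.68, 1.341, 0.725] abs [ 0.551 -0.154  0.199]
[-0.54  0.14  2.03  0.25  0.57  1.08]
```

Request:
move_arm(
  deltas=[
    [[0,0,0.05],[0,0.1,0.3],0.3],
    [[0,0,0.1],[-0.05,0.1,0.5],0.3],
    [[0,0,0.16],[-0.1,0.2,0.7],0.3],
    [[0,0,0.22],[-0.15,0.3,0.73],0.3],
    [[0,0,0.28],[-0.2,0.4,0.73],0.3],
    [[0,0,0.34],[-0.25,0.5,0.73],0.3],
    [[0,0,0.4],[-0.3,0.6,0.73],0.3],
    [[0,0,0.46],[-0.3,0.65,0.73],0.3],
    [[0,0,0.52],[-0.3,0.65,0.73],0.3],
    [[0,0,0.58],[-0.3,0.65,0.73],0.3],
    [[0,0,0.62],[-0.3,0.65,0.73],0.3],
    [[0,0,0.62],[-0.3,0.65,0.73],0.3],
  ],
)

```text
time: 31.52
tool_pos: [0.5875, -0.2232, 0.196]
tcp_rot: [-2.72, -1.061, -0.6]
wrist_force: [-0.3, -0.2, -3.0]
width: 0.746
```

Request:
move_arm(
  deltas=[
    [[0,0,0.05],[0,0.1,0],0.3],
    [[0,0,0.1],[-0.1,0.2,0],0.3],
    [[0,0,0.16],[-0.15,0.3,0],0.3],
    [[0,0,0.22],[-0.2,0.4,0],0.3],
    [[0,0,0.28],[-0.25,0.5,0],0.3],
    [[0,0,0.34],[-0.3,0.6,0],0.3],
    [[0,0,0.4],[-0.36,0.69,0],0.3],
    [[0,0,0.46],[-0.36,0.69,0],0.3],
    [[0,0,0.52],[-0.36,0.69,0],0.3],
    [[0,0,0.58],[-0.36,0.69,0],0.3],
    [[0,0,0.615],[-0.36,0.69,0],0.3],
    [[0,0,0.615],[-0.36,0.69,0],0.3],
  ],
)

```text
time: 33.02
tool_pos: [0.5519, -0.1537, 0.1967]
tcp_rot: [-1.826, -2.1, -0.401]
wrist_force: [-0.2, 0.8, -2.4]
width: 0.744
```

Run:
```python
from h import *
m,s,t=pour(-.058,-.12,.22,0); q,Q=tool(m,s,t); delta(q,Q);print(np.round(status.read_state()['q'],2))
balls('s9')
```

```text
turn [0.0, -0.002, 0.002] shift [-0.014, -0.006, 0.021] abs [ 0.551 -0.154  0.199]
[-0.52  0.26  1.74  0.34  1.43 -0.76]
top 76 [375. 197.] world [ 0.565 -0.175  0.197] station mm [ -47. -211.]
top 154 [363. 204.] world [ 0.549 -0.148  0.198] station mm [ -59. -182.]
top 76 [376. 208.] world [ 0.54  -0.175  0.197] station mm [ -71. -208.]
top 148 [270. 230.] world [0.502 0.06  0.065] station mm [-75.  30.]
top 152 [291. 229.] world [0.504 0.009 0.063] station mm [-81. -21.]
top 335 [285. 249.] world [0.456 0.022 0.036] station mm [-126.   -1.]
scene 10 [179. 202.] world [ 0.54  -0.179  0.201] station mm [ -72. -212.]
scene 125 [276. 213.] world [0.509 0.06  0.064] station mm [-68.  29.]
scene 85 [259. 217.] world [0.507 0.015 0.064] station mm [-77. -15.]
```

Same pose as before, so I use the same tipping sequence.

Request:
move_arm(
  deltas=[
    [[-0.05,-0.01,0],[0,0.08,0.02],0.3],
    [[-0.1,-0.02,0],[0,0.16,0.02],0.3],
    [[-0.16,-0.02,0],[-0.02,0.24,0],0.3],
    [[-0.22,-0.03,0],[-0.04,0.32,-0.02],0.3],
    [[-0.28,-0.04,0],[-0.06,0.4,-0.05],0.3],
    [[-0.33,-0.05,0],[-0.08,0.48,-0.07],0.3],
    [[-0.38,-0.06,0],[-0.09,0.55,-0.08],0.3],
    [[-0.44,-0.06,0],[-0.1,0.62,-0.08],0.3],
    [[-0.44,-0.06,0],[-0.1,0.62,-0.08],0.3],
  ],
)

```text
time: 34.25
tool_pos: [0.5408, -0.0899, 0.1886]
tcp_rot: [1.926, 2.219, -0.259]
wrist_force: [0.4, -0.0, -2.7]
width: 0.739
```

Request:
move_arm(
  deltas=[
    [[0,0,0],[-0.02,0.1,-0.1],0.3],
    [[-0.01,0,0],[-0.03,0.2,-0.2],0.3],
    [[-0.02,0,0],[-0.05,0.33,-0.33],0.3],
    [[-0.02,0,0],[-0.05,0.33,-0.33],0.3],
  ],
)

```text
time: 34.75
tool_pos: [0.5352, -0.0586, 0.1543]
tcp_rot: [1.913, 2.202, -0.295]
wrist_force: [0.2, 0.2, -2.1]
width: 0.746
```

Request:
move_arm(
  deltas=[
    [[-0.03,-0.01,0],[0,0.01,0],0.3],
    [[-0.06,-0.01,0],[0,0.02,0],0.3],
    [[-0.09,-0.02,0],[0,0.03,0],0.3],
    [[-0.12,-0.03,0],[0,0.05,0.01],0.3],
    [[-0.14,-0.03,0],[0,0.06,0.01],0.3],
    [[-0.16,-0.03,0],[0,0.08,0.02],0.3],
    [[-0.18,-0.04,0],[0,0.09,0.02],0.3],
    [[-0.2,-0.04,0],[0,0.1,0.03],0.3],
    [[-0.2,-0.04,0],[0,0.1,0.03],0.3],
    [[-0.2,-0.04,0],[0,0.1,0.03],0.3],
    [[-0.22,-0.04,0],[0,0.12,0.04],0.3],
    [[-0.25,-0.04,0],[0,0.14,0.05],0.3],
    [[-0.28,-0.05,0],[-0.01,0.17,0.07],0.3],
    [[-0.31,-0.05,0],[-0.01,0.2,0.08],0.3],
    [[-0.31,-0.05,0],[-0.01,0.2,0.08],0.3],
    [[-0.31,-0.05,0],[-0.01,0.2,0.08],0.3],
    [[-0.31,-0.05,0],[-0.01,0.2,0.08],0.3],
    [[-0.31,-0.05,0],[-0.01,0.2,0.08],0.3],
  ],
)

```text
time: 37.0
tool_pos: [0.5358, -0.0392, 0.1646]
tcp_rot: [1.623, 1.857, -0.669]
wrist_force: [-0.1, -0.6, -2.9]
width: 0.745
```

Run:
```python
from h import *
balls('s10')
a=cv2.imread('pics/s10_top.png');b=cv2.imread('pics/s10_scene.png')
f=lambda i:cv2.resize(i,(400,400),interpolation=cv2.INTER_CUBIC)
cv2.imwrite('pics/c10.png',np.hstack([f(a[130:310,230:410]),f(b[140:300,180:340])]))
```

```text
top 152 [275. 234.] world [0.491 0.049 0.071] station mm [-88.  21.]
top 333 [285. 249.] world [0.456 0.022 0.036] station mm [-126.   -1.]
scene 298 [272. 217.] world [0.523 0.043 0.068] station mm [-57.  11.]
```

View pics/c10.png

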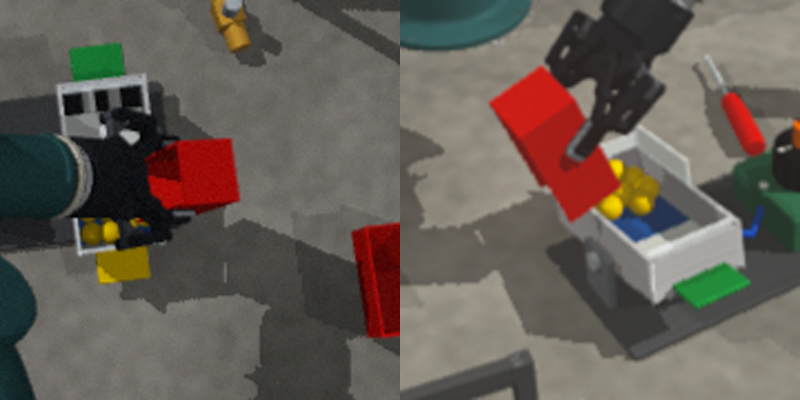

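Request:
move_arm(
  deltas=[
    [[0,0,0],[0,0,0.05],0.3],
    [[0,0,0],[0,0,0.1],0.3],
    [[0,0,0],[0,0,0.15],0.3],
    [[0,0,0],[0,0,0.15],0.3],
    [[0,0,0],[0,0,0.15],0.3],
    [[0,0,0],[0,0,0.15],0.3],
    [[0,0,0],[0,0,0.15],0.3],
  ],
)

```text
time: 37.98
tool_pos: [0.5356, -0.0389, 0.1791]
tcp_rot: [1.622, 1.858, -0.671]
wrist_force: [0.5, -0.4, -2.9]
width: 0.743
```

Run:
```python
from h import *
balls('s11'); print(status.read_state()['wrist_force'])
b=cv2.imread('pics/s11_scene.png'); cv2.imwrite('pics/c11.png',cv2.resize(b[160:270,200:330],None,fx=5,fy=5,interpolation=cv2.INTER_CUBIC))
```

```text
top 158 [275. 234.] world [0.492 0.049 0.07 ] station mm [-87.  21.]
top 340 [285. 249.] world [0.456 0.022 0.036] station mm [-126.   -1.]
scene 346 [270. 217.] world [0.523 0.04  0.067] station mm [-58.   7.]
[ 0.33738647 -0.1456824  -1.58362442]
```

View pics/c11.png

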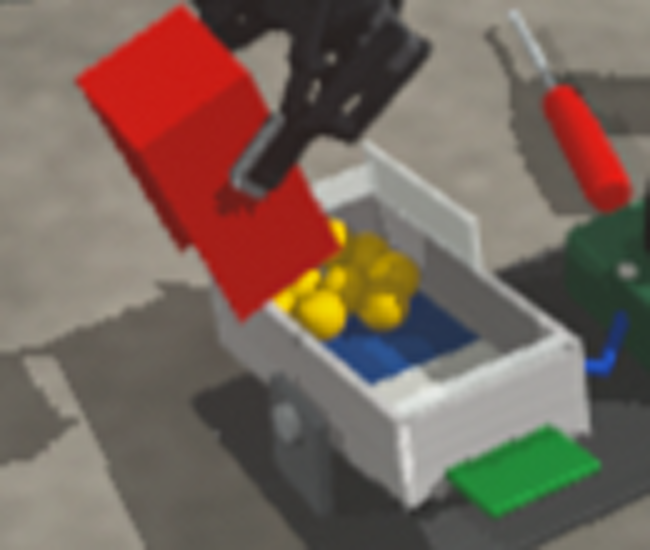

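About seven or more balls are visible in the channel. I withdraw, level the bin and count.

Request:
move_arm(
  deltas=[
    [[0,0,0],[0,0,0.15],0.3],
    [[0,0,0],[0,0,0.3],0.3],
    [[0,0,0],[0.02,-0.15,0.35],0.3],
    [[0.1,0.015,0],[0.04,-0.3,0.35],0.3],
    [[0.2,0.03,0],[0.06,-0.45,0.35],0.3],
    [[0.3,0.04,0],[0.08,-0.6,0.35],0.3],
    [[0.4,0.055,0],[0.1,-0.75,0.35],0.3],
    [[0.5,0.07,0],[0.12,-0.9,0.35],0.3],
    [[0.6,0.085,0],[0.14,-1,0.35],0.3],
    [[0.7,0.1,0],[0.14,-1,0.35],0.3],
    [[0.77,0.11,0],[0.14,-1,0.35],0.3],
    [[0.77,0.11,0],[0.14,-1,0.35],0.3],
  ],
)

```text
time: 39.58
tool_pos: [0.5487, -0.1418, 0.2129]
tcp_rot: [-1.832, -2.093, -0.397]
wrist_force: [0.6, -0.0, -2.6]
width: 0.742
```

Run:
```python
from h import *
p,R=tool([.6145,-.2862,.030],-13.2,0); delta(p,R)
balls('s12')
a=cv2.imread('pics/s12_top.png');b=cv2.imread('pics/s12_scene.png')
f=lambda i:cv2.resize(i,(400,400),interpolation=cv2.INTER_CUBIC)
cv2.imwrite('pics/c12.png',np.hstack([f(a[150:270,250:370]),f(b[170:260,230:320])]))
```

```text
turn [-0.004, -0.004, -1.233] shift [0.687, -1.451, -1.901] abs [ 0.617 -0.287  0.023]
top 582 [281. 226.] world [0.51  0.035 0.068] station mm [-71.   4.]
top 333 [285. 249.] world [0.456 0.022 0.036] station mm [-126.   -1.]
scene 452 [268. 216.] world [0.517 0.037 0.068] station mm [-64.   5.]
```

View pics/c12.png

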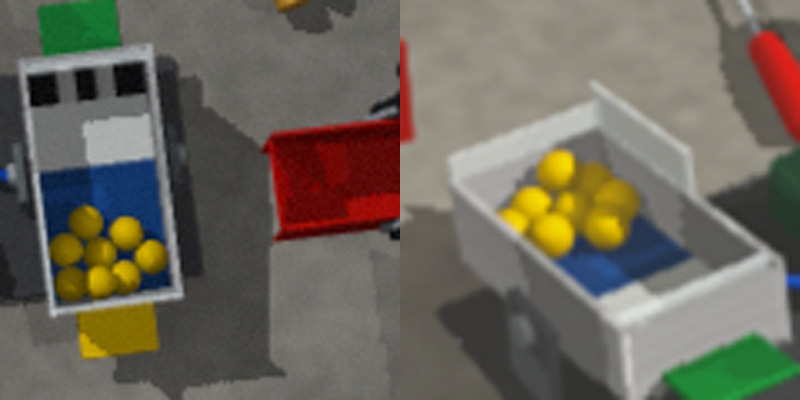

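All 8 balls are in the channel and the bin is empty. I put the far bin back.

Request:
move_arm(
  deltas=[
    [[0,0,-0.08],[0.05,-0.1,0],0.3],
    [[0,0,-0.16],[0.1,-0.2,0],0.3],
    [[0,0,-0.24],[0.15,-0.3,0],0.3],
    [[0,0,-0.32],[0.2,-0.4,0],0.3],
    [[0,0,-0.4],[0.25,-0.5,0],0.3],
    [[0,0,-0.48],[0.3,-0.6,0],0.3],
    [[0,0,-0.56],[0.35,-0.75,0],0.3],
    [[0,0,-0.62],[0.35,-0.75,0],0.3],
    [[0,0,-0.62],[0.35,-0.75,0],0.3],
  ],
)

```text
time: 40.8
tool_pos: [0.5842, -0.2122, 0.2152]
tcp_rot: [-2.725, -1.054, -0.601]
wrist_force: [-0.6, 0.2, -1.5]
width: 0.747
```

Request:
move_arm(
  deltas=[
    [[0,0,-0.08],[0.05,-0.1,0],0.3],
    [[0,0,-0.16],[0.1,-0.2,0],0.3],
    [[0,0,-0.24],[0.15,-0.3,0],0.3],
    [[0,0,-0.32],[0.2,-0.4,-0.1],0.3],
    [[0,0,-0.4],[0.25,-0.5,-0.3],0.3],
    [[0,0,-0.48],[0.3,-0.6,-0.5],0.3],
    [[0,0,-0.56],[0.34,-0.7,-0.7],0.3],
    [[0,0,-0.613],[0.34,-0.7,-0.9],0.3],
    [[0,0,-0.613],[0.34,-0.7,-1],0.3],
    [[0,0,-0.613],[0.34,-0.7,-1],0.3],
  ],
)

```text
time: 42.05
tool_pos: [0.6183, -0.2829, 0.1134]
tcp_rot: [3.007, -0.341, 0.665]
wrist_force: [0.2, 0.5, -1.5]
width: 0.739
```

Run:
```python
from h import *
p,R=tool([.6145,-.2862,.030],-13.2,0); delta(p,R)
```

```text
turn [-0.004, -0.0, -0.004] shift [-0.009, -0.04, -0.907] abs [ 0.617 -0.287  0.023]
```

Request:
move_arm(
  deltas=[
    [[0,0,0],[0,-0.02,-0.3],0.3],
    [[0,0,0],[0,-0.04,-0.55],0.3],
    [[0,0,0],[0,-0.04,-0.75],0.3],
    [[0,0,0],[0,-0.04,-0.82],0.3],
    [[0,0,0],[0,-0.04,-0.85],0.3],
    [[0,0,0],[0,-0.04,-0.865],0.3],
    [[0,0,0],[0,-0.04,-0.865],0.3],
  ],
)

```text
time: 42.92
tool_pos: [0.6193, -0.2882, 0.0287]
tcp_rot: [3.004, -0.345, 0.669]
wrist_force: [0.6, -0.4, -1.6]
width: 0.741
```

Request:
move_arm(
  deltas=[
    [[0,0,0],[0,0,0],0.1],
    [[0,0,0],[0,0,0],-0.5],
    [[0,0,0],[0,0,0],-1],
    [[0,0,0],[0,0,0],-1],
    [[0,0,0],[0,0,0],-1],
    [[0,0,0],[0,0,0.2],-1],
    [[0,0,0],[0,0,0.5],-1],
    [[0,0,0],[0,0,0.8],-1],
    [[0,0,0],[0,0,1],-1],
    [[0,0,0],[0,0,1],-1],
  ],
)

```text
time: 44.18
tool_pos: [0.6208, -0.2892, 0.1324]
tcp_rot: [3.0, -0.344, 0.676]
wrist_force: [-0.0, -0.1, 1.0]
width: 1.0
```

Request:
move_arm(
  deltas=[
    [[0,0.05,0],[0,0.2,0.3],-1],
    [[0,0.1,0],[0,0.5,0.6],-1],
    [[0,0.15,0],[0,0.8,0.8],-1],
    [[0,0.15,0],[0,1,0.8],-1],
    [[0,0.15,0],[0,1,0.8],-1],
  ],
)

```text
time: 44.8
tool_pos: [0.6176, -0.1862, 0.2056]
tcp_rot: [3.04, -0.329, 0.304]
wrist_force: [-0.7, -0.8, -0.9]
width: 1.002
```

Run:
```python
from h import *
bins('s13'); balls('s13b')
R=Ro.from_rotvec([np.pi*np.cos(np.radians(-90-41)),np.pi*np.sin(np.radians(-90-41)),0])
for nm,xs in (('green',.105),('yellow',-.126)):
    print(nm)
    # tool down, jaw along station y (yaw 8.2+90 -> mod 180), several options
    for jaw in (98.2,-81.8):
        f=np.radians((jaw+90)/2); R=Ro.from_rotvec(np.pi*np.array([np.cos(f),np.sin(f),0]))
        delta(np.array([PIV[0]+np.cos(YAW)*xs,PIV[1]+np.sin(YAW)*xs,.2]),R)
print(np.round(status.read_state()['q'],2))
```

```text
bin ctr [ 0.5562 -0.2957] size [0.074  0.1453] spout deg -13.8 523 mid(if +x spout) [ 0.5474 -0.2936]
bin ctr [ 0.4355 -0.2916] size [0.115  0.0671] spout deg 6.5 239 mid(if +x spout) [ 0.4265 -0.2927]
top 586 [281. 227.] world [0.51  0.035 0.068] station mm [-71.   4.]
top 333 [285. 249.] world [0.456 0.022 0.036] station mm [-126.   -1.]
scene 450 [268. 216.] world [0.517 0.037 0.068] station mm [-64.   5.]
green
turn [0.182, -0.05, -1.761] shift [0.676, 2.444, -0.058] abs [0.685 0.056 0.2  ]
turn [0.036, 0.129, 0.229] shift [0.676, 2.444, -0.058] abs [0.685 0.056 0.2  ]
yellow
turn [0.182, -0.05, -1.761] shift [-1.61, 2.115, -0.058] abs [0.456 0.023 0.2  ]
turn [0.036, 0.129, 0.229] shift [-1.61, 2.115, -0.058] abs [0.456 0.023 0.2  ]
[-0.32  0.1   1.86 -0.03  0.98  1.48]
```

Request:
move_arm(
  deltas=[
    [[0.01,0.04,0.08],[0.1,0.3,0],0],
    [[0.02,0.08,0.16],[0.2,0.6,0],1],
    [[0.036,0.129,0.229],[0.3,0.9,0],1],
    [[0.036,0.129,0.229],[0.4,1,0],1],
    [[0.036,0.129,0.229],[0.4,1,0],1],
  ],
)

```text
time: 45.62
tool_pos: [0.6588, -0.0883, 0.2068]
tcp_rot: [-3.133, -0.223, -0.004]
wrist_force: [0.2, -0.2, -0.5]
width: -0.001
```

Request:
move_arm(
  deltas=[
    [[0,0,0],[0.1,0.3,0],1],
    [[0,0,0],[0.2,0.6,0],1],
    [[0,0,0],[0.28,1,0],1],
    [[0,0,0],[0.28,1,0],1],
  ],
)

```text
time: 46.12
tool_pos: [0.6862, 0.0132, 0.2076]
tcp_rot: [-3.133, -0.226, -0.005]
wrist_force: [-0.1, -0.5, -1.2]
width: 0.001
```

Request:
move_arm(
  deltas=[
    [[0,0,0],[0,0.2,-0.2],1],
    [[0,0,0],[0,0.43,-0.4],1],
    [[0,0,0],[0,0.43,-0.8],1],
    [[0,0,0],[0,0.43,-1],1],
    [[0,0,0],[0,0.43,-1],1],
  ],
)

```text
time: 46.75
tool_pos: [0.6842, 0.0552, 0.1041]
tcp_rot: [-3.133, -0.224, 0.005]
wrist_force: [0.3, -0.1, 0.6]
width: 0.001
```

Run:
```python
from h import *
bins('s14'); s=status.read_state(); print(s['tool_pos'],s['width'])
r=np.array(s['tool_pos'])[:2]-PIV; print(np.cos(YAW)*r[0]+np.sin(YAW)*r[1],np.cos(YAW)*r[1]-np.sin(YAW)*r[0])
im=cv2.imread('pics/s14_top.png'); b=cv2.imread('pics/s14_scene.png')
cv2.imwrite('pics/c14.png',np.hstack([cv2.resize(im[140:300,240:440],(400,320)),cv2.resize(b[180:340,100:340],(400,320))]))
```

```text
bin ctr [ 0.437  -0.2924] size [0.1167 0.0669] spout deg 6.8 400 mid(if +x spout) [ 0.4281 -0.2934]
bin ctr [ 0.5632 -0.2986] size [0.0728 0.1579] spout deg -15.8 583 mid(if +x spout) [ 0.5546 -0.2961]
[0.68709815 0.05504279 0.10810147] -0.0010946784350043517
0.10701647591581676 -0.0012209251391544843
```

View pics/c14.png

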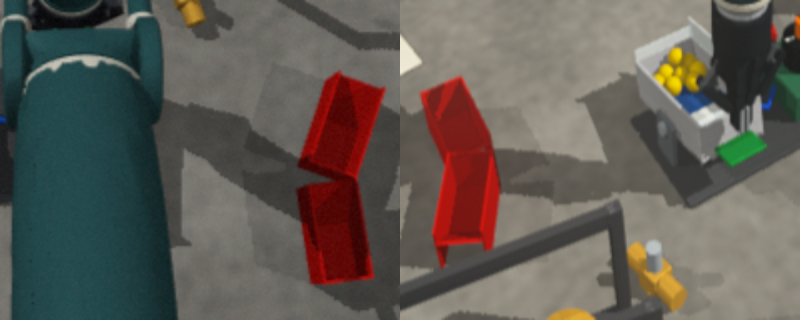

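The far bin has been knocked back against the near one. I check that both stand upright.

Run:
```python
from h import *
for n in('top','scene'):
    im,d=snap(n,'s15_'+n); H,S,V=cv2.split(cv2.cvtColor(im,cv2.COLOR_RGB2HSV)); P=cloud(n,d)
    m=((H<7)|(H>173))&(S>150)&(V>60)&(d>0)&(P[...,0]>.3)&(P[...,0]<.8)&(P[...,1]<-.2)&(P[...,1]>-.45)
    p=P[m]
    for lo in np.arange(.37,.66,.02):
        q=p[(p[:,0]>=lo)&(p[:,0]<lo+.02)]
        if len(q)>10: 
            h=q[q[:,2]>.05]
            print(n,round(lo,2),len(q),'z99',np.percentile(q[:,2],99).round(4),'zmin',np.percentile(q[:,2],2).round(4),'rim y',np.percentile(h[:,1],[2,98]).round(3) if len(h) else '')
b=cv2.imread('pics/s15_scene.png'); cv2.imwrite('pics/c15.png',cv2.resize(b[210:310,100:180],None,fx=6,fy=6,interpolation=cv2.INTER_CUBIC))
```

```text
top 0.37 128 z99 0.0653 zmin -0.001 rim y [-0.33  -0.267]
top 0.39 224 z99 0.0619 zmin 0.0003 rim y [-0.331 -0.265]
top 0.41 219 z99 0.063 zmin 0.0009 rim y [-0.328 -0.262]
top 0.43 218 z99 0.0627 zmin -0.0002 rim y [-0.325 -0.26 ]
top 0.45 216 z99 0.0628 zmin 0.0008 rim y [-0.322 -0.257]
top 0.47 215 z99 0.0631 zmin 0.0151 rim y [-0.319 -0.254]
top 0.49 193 z99 0.0641 zmin 0.0284 rim y [-0.317 -0.252]
top 0.51 150 z99 0.064 zmin 0.0036 rim y [-0.318 -0.262]
top 0.53 196 z99 0.0637 zmin 0.0009 rim y [-0.325 -0.254]
top 0.55 246 z99 0.0636 zmin 0.0005 rim y [-0.335 -0.262]
top 0.57 225 z99 0.062 zmin 0.0011 rim y [-0.34  -0.269]
top 0.59 257 z99 0.0626 zmin 0.0034 rim y [-0.348 -0.275]
top 0.61 251 z99 0.0633 zmin 0.0106 rim y [-0.354 -0.282]
top 0.63 137 z99 0.0626 zmin 0.0056 rim y [-0.329 -0.289]
scene 0.37 437 z99 0.0635 zmin 0.0051 rim y [-0.324 -0.266]
scene 0.39 162 z99 0.0645 zmin 0.0038 rim y [-0.328 -0.263]
scene 0.41 164 z99 0.0652 zmin 0.0033 rim y [-0.325 -0.262]
scene 0.43 165 z99 0.0642 zmin 0.0028 rim y [-0.322 -0.259]
scene 0.45 70 z99 0.0657 zmin 0.0034 rim y [-0.32  -0.256]
scene 0.47 51 z99 0.0646 zmin 0.0022 rim y [-0.317 -0.254]
scene 0.49 47 z99 0.0659 zmin 0.0271 rim y [-0.315 -0.252]
scene 0.51 475 z99 0.0644 zmin 0.003 rim y [-0.316 -0.263]
scene 0.53 241 z99 0.0641 zmin 0.0027 rim y [-0.323 -0.254]
scene 0.55 257 z99 0.0637 zmin 0.0028 rim y [-0.33  -0.258]
scene 0.57 229 z99 0.0641 zmin 0.0035 rim y [-0.337 -0.266]
scene 0.59 163 z99 0.0632 zmin 0.0006 rim y [-0.345 -0.274]
scene 0.61 190 z99 0.0659 zmin 0.0079 rim y [-0.352 -0.28 ]
scene 0.63 117 z99 0.0644 zmin 0.0206 rim y [-0.34  -0.288]
```

View pics/c15.png

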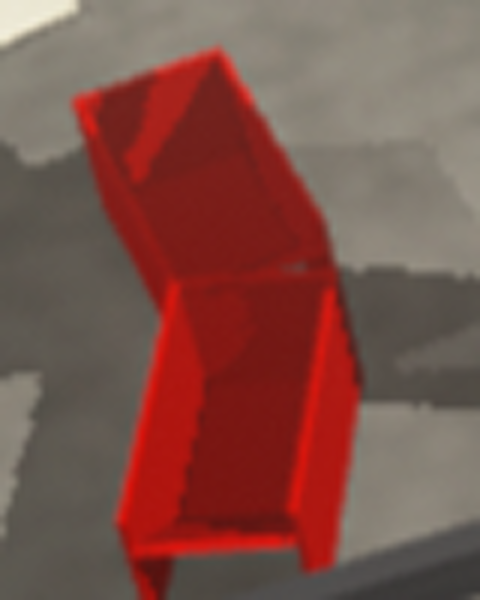

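Both rims are level at 63–65 mm, so both bins stand upright. Now I press the green tab slowly.

Request:
move_arm(
  deltas=[
    [[0,0,0],[0,0,-0.15],1],
    [[0,0,0],[0,0,-0.25],1],
    [[0,0,0],[0,0,-0.3],1],
    [[0,0,0],[0,0,-0.35],1],
    [[0,0,0],[0,0,-0.4],1],
    [[0,0,0],[0,0,-0.45],1],
    [[0,0,0],[0,0,-0.5],1],
    [[0,0,0],[0,0,-0.55],1],
    [[0,0,0],[0,0,-0.6],1],
    [[0,0,0],[0,0,-0.64],1],
    [[0,0,0],[0,0,-0.66],1],
    [[0,0,0],[0,0,-0.66],1],
    [[0,0,0],[0,0,-0.66],1],
    [[0,0,0],[0,0,-0.66],1],
    [[0,0,0],[0,0,-0.66],1],
    [[0,0,0],[0,0,-0.66],1],
    [[0,0,0],[0,0,-0.66],1],
    [[0,0,0],[0,0,-0.66],1],
  ],
)

```text
time: 49.2
tool_pos: [0.6867, 0.0551, 0.0417]
tcp_rot: [-3.133, -0.225, -0.005]
wrist_force: [2.0, -0.1, 0.9]
width: -0.002
```

```bash
cat >> h.py <<'E'
def tilt(n='top'):
    im,d=read_camera(n); H,S,V=cv2.split(cv2.cvtColor(im,cv2.COLOR_RGB2HSV)); P=cloud(n,d)
    for nm,a,b in(('yel',22,35),('grn',50,75)):
        m=(H>a)&(H<b)&(S>140)&(V>60)&(d>0)
        r=P[...,:2]-PIV; x=np.cos(YAW)*r[...,0]+np.sin(YAW)*r[...,1]; y=np.cos(YAW)*r[...,1]-np.sin(YAW)*r[...,0]
        m&=(abs(y)<.035)&((x<-.105)&(x>-.155) if nm=='yel' else (x>.085)&(x<.13))
        if m.sum()>20: print(n,nm,m.sum(),'x',x[m].mean().round(3),'z',P[m][:,2].mean().round(4),'tilt~',np.round(-(P[m][:,2].mean()-.058)/x[m].mean(),3))
E
python3 - <<'E'
from h import *
tilt();tilt('scene');balls('s16');s=status.read_state();print(s['tool_pos'],s['wrist_force'])
E
```

```text
scene grn 228 x 0.111 z 0.0413 tilt~ 0.15
scene 107 [281. 238.] world [0.619 0.029 0.079] station mm [ 36. -18.]
scene 21 [293. 243.] world [0.642 0.048 0.074] station mm [61. -2.]
[0.6866519  0.0550865  0.04172294] [1.43010285 0.17140385 1.87461605]
```

Request:
move_arm(
  deltas=[
    [[0,0,0],[0,0,-0.03],1],
    [[0,0,0],[0,0,-0.05],1],
    [[0,0,0],[0,0,-0.05],1],
    [[0,0,0],[0,0,-0.05],1],
    [[0,0,0],[0,0,-0.05],1],
    [[0,0,0],[0,0,-0.05],1],
    [[0,0,0],[0,0,0.2],1],
    [[0,0,0],[0,0,0.6],1],
    [[0,0,0],[0,0,0.95],1],
    [[0,0,0],[0,0,0.95],1],
  ],
)

```text
time: 50.65
tool_pos: [0.6889, 0.0552, 0.1403]
tcp_rot: [-3.133, -0.225, -0.014]
wrist_force: [-0.4, -0.1, -0.1]
width: -0.003
```

Request:
move_arm(
  deltas=[
    [[0,0,0],[-0.2,-0.2,0.3],1],
    [[0,0,0],[-0.5,-0.5,0.8],1],
    [[0,0,0],[-0.8,-0.8,0.8],1],
    [[0,0,0],[-1,-1,0.8],1],
    [[0,0,0],[-1,-1,0.8],1],
  ],
)

```text
time: 51.28
tool_pos: [0.5844, -0.046, 0.2148]
tcp_rot: [-3.133, -0.221, 0.001]
wrist_force: [0.4, -0.2, 0.7]
width: -0.0
```

Request:
move_arm(
  deltas=[
    [[0,0,0],[-0.3,-0.3,0],1],
    [[0,0,0],[-0.6,-0.6,0],1],
    [[0,0,0],[-1,-0.9,0],1],
    [[0,0,0],[-1,-0.9,0],1],
  ],
)

```text
time: 51.78
tool_pos: [0.4846, -0.1355, 0.2152]
tcp_rot: [-3.132, -0.221, -0.0]
wrist_force: [0.3, 0.6, -0.2]
width: -0.003
```

Run:
```python
from h import *
tilt();tilt('scene');balls('s17')
im=cv2.imread('pics/s17_top.png'); hs=im[150:260,250:310]
# circle detection on the yellow mask, upsampled, to count balls
H,S,V=cv2.split(cv2.cvtColor(im,cv2.COLOR_BGR2HSV)); up=cv2.resize(im[145:262,245:315],None,fx=6,fy=6,interpolation=cv2.INTER_CUBIC)
c=cv2.HoughCircles(cv2.cvtColor(up,cv2.COLOR_BGR2GRAY),cv2.HOUGH_GRADIENT,1,45,param1=80,param2=18,minRadius=27,maxRadius=42)
if c is not None:
  for u,v,r in c[0]:
    X=ray('top',245+u/6,145+v/6,.06); q=X[:2]-PIV; hh=cv2.cvtColor(up,cv2.COLOR_BGR2HSV)[int(v),int(u)] if v<up.shape[0] and u<up.shape[1] else None
    print(np.round([1e3*(np.cos(YAW)*q[0]+np.sin(YAW)*q[1]),1e3*(np.cos(YAW)*q[1]-np.sin(YAW)*q[0])]),round(r/6,1),hh)
```

```text
top yel 382 x -0.124 z 0.082 tilt~ 0.193
top grn 172 x 0.112 z 0.0365 tilt~ 0.192
scene grn 359 x 0.106 z 0.0383 tilt~ 0.186
top 611 [275. 182.] world [0.625 0.049 0.067] station mm [44.  2.]
top 409 [285. 247.] world [0.459 0.023 0.082] station mm [-123.   -1.]
scene 425 [290. 240.] world [0.621 0.05  0.069] station mm [41.  3.]
```

Request:
move_arm(
  deltas=[
    [[0,0,0],[-0.1,0.3,0],1],
    [[0,0,0],[-0.2,0.6,0],1],
    [[0,0,0],[-0.32,0.9,0],1],
    [[0,0,0],[-0.32,0.9,0],1],
  ],
)

```text
time: 52.48
tool_pos: [0.4548, -0.0425, 0.2166]
tcp_rot: [-3.132, -0.231, -0.005]
wrist_force: [-0.7, -0.0, -1.3]
width: -0.003
```

Request:
move_arm(
  deltas=[
    [[0,0,0],[0,0.3,0],1],
    [[0,0,0],[0,0.68,-0.2],1],
    [[0,0,0],[0,0.68,-0.6],1],
    [[0,0,0],[0,0.68,-0.95],1],
    [[0,0,0],[0,0.68,-1],1],
    [[0,0,0],[0,0.68,-1],1],
  ],
)

```text
time: 53.22
tool_pos: [0.4556, 0.023, 0.1172]
tcp_rot: [-3.133, -0.225, -0.005]
wrist_force: [0.8, -0.1, 0.6]
width: 0.002
```

Run:
```python
from h import *
s=status.read_state(); r=np.array(s['tool_pos'])[:2]-PIV; print(s['tool_pos'],np.cos(YAW)*r[0]+np.sin(YAW)*r[1],np.cos(YAW)*r[1]-np.sin(YAW)*r[0])
tilt()
```

```text
[0.45555257 0.02302002 0.11720303] -0.12672936130535653 8.144473403582167e-05
top grn 174 x 0.112 z 0.0363 tilt~ 0.193
```

Request:
move_arm(
  deltas=[
    [[0,0,0],[-0.03,0,-0.2],1],
    [[0,0,0],[-0.03,0,-0.32],1],
    [[0,0,0],[-0.03,0,-0.37],1],
    [[0,0,0],[-0.03,0,-0.42],1],
    [[0,0,0],[-0.03,0,-0.47],1],
    [[0,0,0],[-0.03,0,-0.52],1],
    [[0,0,0],[-0.03,0,-0.57],1],
    [[0,0,0],[-0.03,0,-0.62],1],
    [[0,0,0],[-0.03,0,-0.67],1],
    [[0,0,0],[-0.03,0,-0.72],1],
    [[0,0,0],[-0.03,0,-0.77],1],
    [[0,0,0],[-0.03,0,-0.82],1],
    [[0,0,0],[-0.03,0,-0.84],1],
    [[0,0,0],[-0.03,0,-0.84],1],
    [[0,0,0],[-0.03,0,-0.84],1],
    [[0,0,0],[-0.03,0,-0.84],1],
  ],
)

```text
time: 55.28
tool_pos: [0.4526, 0.0232, 0.0332]
tcp_rot: [-3.133, -0.225, -0.008]
wrist_force: [2.4, 0.6, 5.0]
width: 0.001
```

Request:
move_arm(
  deltas=[
    [[0,0,0],[0,0,0.3],1],
    [[0,0,0],[0,0,0.7],1],
    [[0,0,0],[0,0,1],1],
    [[0,0,0],[0,0,1],1],
  ],
)

```text
time: 55.78
tool_pos: [0.4527, 0.0231, 0.1345]
tcp_rot: [-3.133, -0.225, -0.01]
wrist_force: [-0.3, -0.8, 0.3]
width: 0.003
```

Request:
move_arm(
  deltas=[
    [[0,0,0],[0,-0.2,0.3],1],
    [[0,0,0],[0,-0.6,0.7],1],
    [[0,0,0],[0,-1,0.8],1],
    [[0,0,0],[0,-1,0.8],1],
  ],
)

```text
time: 56.28
tool_pos: [0.4511, -0.0787, 0.2121]
tcp_rot: [-3.133, -0.219, -0.003]
wrist_force: [0.2, 0.7, -0.2]
width: -0.0
```

Request:
move_arm(
  deltas=[
    [[0,0,0],[0,-0.3,0],1],
    [[0,0,0],[0,-0.6,0],1],
    [[0,0,0],[0,-0.8,0],1],
    [[0,0,0],[0,-0.8,0],1],
  ],
)

```text
time: 56.78
tool_pos: [0.4503, -0.1564, 0.2103]
tcp_rot: [-3.131, -0.222, 0.001]
wrist_force: [-0.1, 0.6, -0.8]
width: -0.0
```

Run:
```python
from h import *
tilt();tilt('scene');balls('s18')
for z,xs in((.066,.065),):
  for y in(-.03,0,.03):
    X=[PIV[0]+np.cos(YAW)*xs-np.sin(YAW)*y,PIV[1]+np.sin(YAW)*xs+np.cos(YAW)*y,.055+.065*.195+.004]; print('pocket',np.round(proj('top',X)),np.round(proj('scene',X)))
```

```text
top yel 313 x -0.126 z 0.0321 tilt~ -0.205
top grn 338 x 0.104 z 0.0799 tilt~ -0.21
scene grn 271 x 0.108 z 0.0815 tilt~ -0.218
top 263 [276. 177.] world [0.633 0.047 0.087] station mm [52. -1.]
top 293 [281. 230.] world [0.501 0.033 0.062] station mm [-80.   3.]
top 313 [285. 249.] world [0.456 0.022 0.032] station mm [-126.   -1.]
scene 243 [266. 216.] world [0.509 0.034 0.061] station mm [-72.   3.]
pocket [287. 172.] [283. 250.]
pocket [275. 173.] [294. 245.]
pocket [263. 175.] [305. 240.]
```

The pocket cluster's mean x (52 mm) and height look off, so I use the last picture to inspect it.

Run:
```python
from h import *
a=cv2.imread('pics/s18_top.png');b=cv2.imread('pics/s18_scene.png')
f=lambda i:cv2.resize(i,(400,500),interpolation=cv2.INTER_CUBIC)
cv2.imwrite('pics/c18.png',np.hstack([f(a[155:255,245:325]),f(b[185:285,240:320])]))
```

```text
(no output)
```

View pics/c18.png

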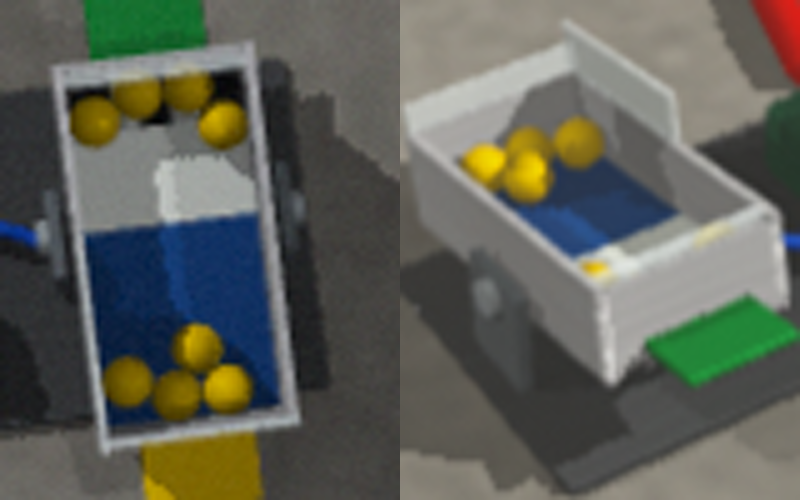

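The last picture shows four balls wedged in a zigzag at the pocket end and four in the channel. I rock again, faster, to break the jam. From here on I check by numbers.

Request:
move_arm(
  deltas=[
    [[0,0,0],[0.4,0.1,0],1],
    [[0,0,0],[0.8,0.2,0],1],
    [[0,0,0],[1,0.4,0],1],
    [[0,0,0],[1,0.4,0],1],
  ],
)

```text
time: 57.48
tool_pos: [0.5527, -0.1148, 0.2124]
tcp_rot: [-3.132, -0.23, -0.004]
wrist_force: [-1.3, -1.0, 0.2]
width: -0.0
```

Request:
move_arm(
  deltas=[
    [[0,0,0],[0.4,0.3,0],1],
    [[0,0,0],[0.8,0.6,0],1],
    [[0,0,0],[1,1,0],1],
    [[0,0,0],[1,1,0],1],
  ],
)

```text
time: 57.98
tool_pos: [0.6519, -0.0143, 0.2123]
tcp_rot: [-3.132, -0.23, -0.004]
wrist_force: [0.0, -0.6, 0.4]
width: 0.002
```

Request:
move_arm(
  deltas=[
    [[0,0,0],[0.38,0.3,0],1],
    [[0,0,0],[0.38,0.72,-0.2],1],
    [[0,0,0],[0.38,0.72,-0.6],1],
    [[0,0,0],[0.38,0.72,-1],1],
    [[0,0,0],[0.38,0.72,-1],1],
  ],
)

```text
time: 58.6
tool_pos: [0.6851, 0.054, 0.1082]
tcp_rot: [-3.133, -0.225, 0.011]
wrist_force: [-0.5, -1.0, -1.1]
width: 0.005
```

```bash
cat >> h.py <<'E'
def pockets(t,n='top',tag='pk'):
    im,d=snap(n,tag); H,S,V=cv2.split(cv2.cvtColor(im,cv2.COLOR_RGB2HSV)); P=cloud(n,d)
    T=Ro.from_euler('z',YAW)*Ro.from_euler('y',t); Q=T.inv().apply((P-[*PIV,.055]).reshape(-1,3)).reshape(P.shape)*1e3
    yl=(H>20)&(H<36)&(S>120)&(V>50)&(d>0)&(abs(Q[...,1])<48)&(Q[...,0]>-100)&(Q[...,0]<85)
    for y in(-30,0,30):
        m=(np.hypot(Q[...,0]-65,Q[...,1]-y)<7); print('pocket y',y,'yellow',(m&yl).sum(),'/',m.sum(),'z',np.round(np.median(Q[m][:,2]),1))
    # ball centres: peaks of the yellow height map in 2 mm cells
    g=np.full((100,50),-50.,np.float32)
    for x,y,z in Q[yl]:
        i,j=int((x+105)/2),int((y+50)/2); 
        if 0<=i<100 and 0<=j<50: g[i,j]=max(g[i,j],z)
    g=cv2.GaussianBlur(cv2.dilate(g,np.ones((3,3))),(5,5),0); pk=(g==cv2.dilate(g,np.ones((9,9))))&(g>5)
    print('peaks x,y,ztop',[(int(2*i-104),int(2*j-49),int(g[i,j])) for i,j in np.argwhere(pk)])
E
python3 - <<'E'
from h import *
import cv2
# test on the stored geometry of the present state
tilt(); pockets(-.2); s=status.read_state(); print(s['tool_pos'])
E
```

```text
pocket y -30 yellow 0 / 83 z 519.8
pocket y 0 yellow 0 / 76 z 531.2
pocket y 30 yellow 0 / 80 z 531.0
peaks x,y,ztop []
[0.6893572  0.05429124 0.11346723]
```

Request:
move_arm(
  deltas=[
    [[0,0,0],[0,0,-0.2],1],
    [[0,0,0],[0,0,-0.45],1],
    [[0,0,0],[0,0,-0.72],1],
    [[0,0,0],[0,0,-0.72],1],
    [[0,0,0],[0,0,-0.72],1],
    [[0,0,0],[0,0,-0.72],1],
    [[0,0,0],[0,0,-0.72],1],
    [[0,0,0],[0,0,-0.72],1],
    [[0,0,0],[0,0,-0.72],1],
    [[0,0,0],[0,0,-0.2],1],
    [[0,0,0],[0,0,0.28],1],
    [[0,0,0],[0,0,0.28],1],
  ],
)

```text
time: 60.2
tool_pos: [0.6939, 0.0553, 0.1473]
tcp_rot: [-3.133, -0.225, -0.022]
wrist_force: [-0.1, -0.0, 0.4]
width: 0.002
```

Request:
move_arm(
  deltas=[
    [[0,0,0],[-0.2,-0.2,0.3],1],
    [[0,0,0],[-0.5,-0.5,0.8],1],
    [[0,0,0],[-0.8,-0.8,0.8],1],
    [[0,0,0],[-1,-1,0.8],1],
    [[0,0,0],[-1,-1,0.8],1],
  ],
)

```text
time: 60.82
tool_pos: [0.588, -0.046, 0.2199]
tcp_rot: [-3.133, -0.221, -0.002]
wrist_force: [0.6, -0.2, -0.6]
width: -0.001
```

Request:
move_arm(
  deltas=[
    [[0,0,0],[-0.3,-0.3,0],1],
    [[0,0,0],[-0.6,-0.6,0],1],
    [[0,0,0],[-1,-0.9,0],1],
    [[0,0,0],[-1,-0.9,0],1],
  ],
)

```text
time: 61.32
tool_pos: [0.488, -0.1356, 0.2198]
tcp_rot: [-3.132, -0.221, -0.002]
wrist_force: [0.9, -0.3, -1.1]
width: -0.001
```

Run:
```python
from h import *
tilt(); pockets(.195); pockets(.195,'scene','pk2')
```

```text
top yel 393 x -0.125 z 0.079 tilt~ 0.168
top grn 185 x 0.112 z 0.039 tilt~ 0.17
pocket y -30 yellow 29 / 29 z 16.6
pocket y 0 yellow 24 / 25 z 17.2
pocket y 30 yellow 25 / 25 z 16.4
peaks x,y,ztop [(20, -17, 29), (28, 7, 30), (40, -33, 29), (44, -7, 31), (46, 31, 30), (66, 3, 21), (70, -31, 20), (72, 33, 21)]
pocket y -30 yellow 0 / 1 z 39.9
pocket y 0 yellow 0 / 1 z 40.8
pocket y 30 yellow 0 / 2 z 38.0
peaks x,y,ztop [(24, -19, 29), (28, 13, 31), (40, -33, 30), (42, 33, 30), (50, -5, 33), (54, -45, 22), (64, -43, 19)]
```

All three pockets are now filled (tops about 17 mm above the deck plane) and five excess balls lie on the deck. I tip back.

Request:
move_arm(
  deltas=[
    [[0,0,0],[-0.1,0.3,0],1],
    [[0,0,0],[-0.2,0.6,0],1],
    [[0,0,0],[-0.36,0.9,0],1],
    [[0,0,0],[-0.36,0.9,0],1],
  ],
)

```text
time: 61.98
tool_pos: [0.4539, -0.0424, 0.2206]
tcp_rot: [-3.131, -0.231, -0.005]
wrist_force: [0.1, -0.3, -0.5]
width: -0.006
```

Request:
move_arm(
  deltas=[
    [[0,0,0],[0,0.3,0],1],
    [[0,0,0],[0,0.68,-0.2],1],
    [[0,0,0],[0,0.68,-0.6],1],
    [[0,0,0],[0,0.68,-0.95],1],
    [[0,0,0],[0,0.68,-1],1],
    [[0,0,0],[0,0.68,-1],1],
  ],
)

```text
time: 62.72
tool_pos: [0.4546, 0.0231, 0.1212]
tcp_rot: [-3.133, -0.225, -0.005]
wrist_force: [0.7, -0.8, 0.3]
width: 0.001
```

Request:
move_arm(
  deltas=[
    [[0,0,0],[-0.03,0,-0.2],1],
    [[0,0,0],[-0.03,0,-0.32],1],
    [[0,0,0],[-0.03,0,-0.37],1],
    [[0,0,0],[-0.03,0,-0.42],1],
    [[0,0,0],[-0.03,0,-0.47],1],
    [[0,0,0],[-0.03,0,-0.52],1],
    [[0,0,0],[-0.03,0,-0.57],1],
    [[0,0,0],[-0.03,0,-0.62],1],
    [[0,0,0],[-0.03,0,-0.67],1],
    [[0,0,0],[-0.03,0,-0.72],1],
    [[0,0,0],[-0.03,0,-0.77],1],
    [[0,0,0],[-0.03,0,-0.82],1],
    [[0,0,0],[-0.03,0,-0.87],1],
    [[0,0,0],[-0.03,0,-0.89],1],
    [[0,0,0],[-0.03,0,-0.89],1],
    [[0,0,0],[-0.03,0,-0.89],1],
  ],
)

```text
time: 64.72
tool_pos: [0.4522, 0.0233, 0.033]
tcp_rot: [-3.133, -0.225, -0.009]
wrist_force: [-0.3, 0.1, 9.4]
width: -0.002
```

Request:
move_arm(
  deltas=[
    [[0,0,0],[0,0,0.3],1],
    [[0,0,0],[0,0,0.7],1],
    [[0,0,0],[0,0,1],1],
    [[0,0,0],[0,0,1],1],
  ],
)

```text
time: 65.22
tool_pos: [0.4529, 0.0232, 0.1342]
tcp_rot: [-3.133, -0.225, -0.014]
wrist_force: [-0.0, 0.5, 0.7]
width: 0.004
```

Request:
move_arm(
  deltas=[
    [[0,0,0],[0,-0.2,0.3],1],
    [[0,0,0],[0,-0.6,0.8],1],
    [[0,0,0],[0,-1,0.9],1],
    [[0,0,0],[0,-1,0.9],1],
  ],
)

```text
time: 65.72
tool_pos: [0.451, -0.0789, 0.2217]
tcp_rot: [-3.134, -0.219, -0.006]
wrist_force: [-1.0, 0.7, 0.2]
width: 0.0
```

Request:
move_arm(
  deltas=[
    [[0,0,0],[0,-0.3,0],1],
    [[0,0,0],[0,-0.6,0],1],
    [[0,0,0],[0,-0.8,0],1],
    [[0,0,0],[0,-0.8,0],1],
  ],
)

```text
time: 66.22
tool_pos: [0.4498, -0.1565, 0.2195]
tcp_rot: [-3.131, -0.222, 0.0]
wrist_force: [-0.6, -0.3, 0.3]
width: -0.001
```

Run:
```python
from h import *
tilt(); pockets(-.2,'top','pk3'); pockets(-.2,'scene','pk4'); print(status.read_state()['tool_pos'])
```

```text
top yel 313 x -0.127 z 0.0319 tilt~ -0.206
top grn 339 x 0.104 z 0.0798 tilt~ -0.209
pocket y -30 yellow 27 / 27 z 16.2
pocket y 0 yellow 26 / 26 z 16.7
pocket y 30 yellow 24 / 24 z 17.3
peaks x,y,ztop [(-90, 9, 30), (-86, -19, 29), (-66, 31, 30), (-62, -31, 28), (-62, -7, 29), (62, 3, 20), (64, 27, 20), (66, -29, 19)]
pocket y -30 yellow 0 / 24 z -59.0
pocket y 0 yellow 0 / 17 z -59.3
pocket y 30 yellow 0 / 16 z -57.7
peaks x,y,ztop [(-80, -17, 29), (-80, 9, 28), (-70, 33, 27), (-64, -3, 28), (-60, -29, 29), (-38, -43, 29), (-14, -45, 21)]
[ 0.45016494 -0.15558748  0.22049096]
```

Verified: three seated and five in the channel, tilt -0.2. Now I put the brake on.

Request:
move_arm(
  deltas=[
    [[0,0,0.1],[0,0.2,0.2],-1],
    [[0,0,0.2],[0.1,0.5,0.3],-1],
    [[0,0,0.3],[0.1,0.8,0.3],-1],
    [[0,0,0.4],[0.2,1,0.3],-1],
    [[0,0,0.5],[0.2,1,0.3],-1],
    [[0,0,0.6],[0.2,1,0.3],-1],
    [[0,0,0.7],[0.2,1,0.3],-1],
    [[0,0,0.7],[0.2,1,0.3],-1],
  ],
)

```text
time: 67.38
tool_pos: [0.4704, -0.0558, 0.2514]
tcp_rot: [-2.552, -1.827, -0.003]
wrist_force: [0.1, -0.8, 0.1]
width: 0.999
```

Request:
move_arm(
  deltas=[
    [[0,0,0.1],[0.1,0.2,0],-1],
    [[0,0,0.2],[0.2,0.5,0],-1],
    [[0,0,0.3],[0.3,0.8,0],-1],
    [[0,0,0.4],[0.3,1,0],-1],
    [[0,0,0.5],[0.3,1,0],-1],
    [[0,0,0.6],[0.3,1,0],-1],
    [[0,0,0.6],[0.3,1,0],-1],
  ],
)

```text
time: 68.25
tool_pos: [0.5005, 0.0437, 0.2516]
tcp_rot: [-1.449, -2.784, -0.001]
wrist_force: [-0.1, -0.2, -1.3]
width: 0.998
```

Request:
move_arm(
  deltas=[
    [[0,0,0.1],[0.1,0.2,0],-1],
    [[0,0,0.2],[0.2,0.5,0],-1],
    [[0,0,0.3],[0.3,0.8,0],-1],
    [[0,0,0.4],[0.3,1,0],-1],
    [[0,0,0.5],[0.3,1,0],-1],
    [[0,0,0.6],[0.3,1,0],-1],
    [[0,0,0.6],[0.3,1,0],-1],
  ],
)

```text
time: 69.12
tool_pos: [0.5305, 0.1434, 0.2516]
tcp_rot: [-0.03, -3.138, 0.001]
wrist_force: [0.1, -0.2, -0.2]
width: 1.0
```

Run:
```python
from h import *
s=status.read_state(); f=np.radians((88+90)/2); delta(np.array([.557,.219,.06]),Ro.from_rotvec(np.pi*np.array([np.cos(f),np.sin(f),0]))); print(s['q'].round(2) if hasattr(s['q'],'round') else s['q'],s['width'])
```

```text
turn [0.0, -0.002, -0.01] shift [0.265, 0.756, -1.916] abs [0.557 0.219 0.06 ]
[ 0.22  0.02  1.85  0.    1.28 -1.33] 0.9995116097483903
```

Request:
move_arm(
  deltas=[
    [[0,0,0],[0.1,0.3,0],-1],
    [[0,0,0],[0.2,0.6,-0.1],-1],
    [[0,0,0],[0.27,0.755,-0.3],-1],
    [[0,0,0],[0.27,0.755,-0.6],-1],
    [[0,0,0],[0.27,0.755,-0.9],-1],
    [[0,0,0],[0.27,0.755,-0.9],-1],
    [[0,0,0],[0.27,0.755,-0.9],-1],
  ],
)

```text
time: 70.0
tool_pos: [0.558, 0.2185, 0.1621]
tcp_rot: [-0.024, -3.139, 0.001]
wrist_force: [1.1, 1.2, 1.0]
width: 1.0
```

Request:
move_arm(
  deltas=[
    [[0,0,0],[0,0,-0.3],-1],
    [[0,0,0],[0,0,-0.6],-1],
    [[0,0,0],[0,0,-0.9],-1],
    [[0,0,0],[0,0,-0.98],-1],
    [[0,0,0],[0,0,-0.98],-1],
  ],
)

```text
time: 70.62
tool_pos: [0.5584, 0.2188, 0.0647]
tcp_rot: [-0.023, -3.139, 0.0]
wrist_force: [0.4, 0.8, 0.5]
width: 1.002
```

Request:
move_arm(
  deltas=[
    [[0,0,0],[0,0,0],0.3],
    [[0,0,0],[0,0,0],0.3],
    [[0,0,0],[0,0,0],0.3],
    [[0,0,0],[0,0,0],0.3],
    [[0,0,0],[0,0,0],0.3],
    [[0,0,0],[0,0,0],0.3],
  ],
  grip_force=45,
)

```text
time: 71.38
tool_pos: [0.5592, 0.2192, 0.0661]
tcp_rot: [0.022, 3.141, 0.001]
wrist_force: [-1.3, 0.2, 5.0]
width: 0.683
```

Request:
move_arm(
  deltas=[
    [[0,0,-0.1],[0,0,0],0.3],
    [[0,0,-0.2],[0,0,0],0.3],
    [[0,0,-0.3],[0,0,0],0.3],
    [[0,0,-0.4],[0,0,0],0.3],
    [[0,0,-0.5],[0,0,0],0.3],
    [[0,0,-0.6],[0,0,0],0.3],
    [[0,0,-0.7],[0,0,0],0.3],
    [[0,0,-0.8],[0,0,0],0.3],
    [[0,0,-0.86],[0,0,0],0.3],
    [[0,0,-0.88],[0,0,0],0.3],
    [[0,0,-0.88],[0,0,0],0.3],
    [[0,0,-0.88],[0,0,0],0.3],
  ],
)

```text
time: 72.88
tool_pos: [0.5559, 0.2154, 0.066]
tcp_rot: [-2.017, -2.405, 0.008]
wrist_force: [-10.8, -11.8, 16.8]
width: 0.688
```

Request:
move_arm(
  deltas=[
    [[0,0,0],[0,0,0],0],
    [[0,0,0],[0,0,0],-1],
    [[0,0,0],[0,0,0],-1],
    [[0,0,0],[0,0,0],-1],
    [[0,0,0],[0,0,0],-1],
    [[0,0,0],[0,0,0.3],-1],
    [[0,0,0],[0,0,0.6],-1],
    [[0,0,0],[0,0,1],-1],
    [[0,0,0],[0,0,1],-1],
  ],
)

```text
time: 74.0
tool_pos: [0.5607, 0.2198, 0.1682]
tcp_rot: [2.018, 2.406, 0.014]
wrist_force: [1.1, 0.1, -0.1]
width: 0.999
```

Request:
move_arm(
  deltas=[
    [[0,0,0],[0,0,0.4],-1],
    [[0,0,0],[-0.2,-0.2,0.8],-1],
    [[0,0,0],[-0.5,-0.5,1],-1],
    [[0,0,0],[-0.6,-0.8,1],-1],
    [[0,0,0],[-0.6,-1,1],-1],
    [[0,0,0],[-0.6,-1,1],-1],
  ],
)

```text
time: 74.75
tool_pos: [0.4972, 0.1177, 0.2629]
tcp_rot: [-2.019, -2.402, -0.001]
wrist_force: [-0.9, -0.1, -0.1]
width: 0.999
```

Request:
move_arm(
  deltas=[
    [[0,0,0],[-0.2,-0.4,0],-1],
    [[0,0,0],[-0.4,-0.8,0],-1],
    [[0,0,0],[-0.5,-1,0],-1],
    [[0,0,0],[-0.5,-1,0],-1],
  ],
)

```text
time: 75.25
tool_pos: [0.4473, 0.0184, 0.2631]
tcp_rot: [-2.019, -2.402, -0.002]
wrist_force: [-0.2, 1.0, -0.4]
width: 0.995
```

Request:
move_arm(
  deltas=[
    [[0,0,0],[0,-0.4,0],-1],
    [[0,0,0],[0,-0.8,0],-1],
    [[0,0,0],[0,-1,0],-1],
    [[0,0,0],[0,-1,0],-1],
  ],
)

```text
time: 75.75
tool_pos: [0.4484, -0.0813, 0.2633]
tcp_rot: [-2.019, -2.402, -0.003]
wrist_force: [0.3, -0.2, 0.3]
width: 0.997
```

Run:
```python
from h import *
tilt(); pockets(-.2,'top','fin_top'); bins('fin')
im=cv2.imread('pics/fin_top.png'); i0=cv2.imread('pics/top0.png')
for nm,I in(('start',i0),('now',im)):
    H,S,V=cv2.split(cv2.cvtColor(I,cv2.COLOR_BGR2HSV)); c=proj('top',[.557,.219,.093]); v,u=np.mgrid[:420,:560]; r=np.hypot(u-c[0],v-c[1])
    w=(S<90)&(V>110)&(r>5)&(r<14); print(nm,'white line/ring px',[(int(a),int(b)) for b,a in np.argwhere(w)][:25])
    o=(H>6)&(H<17)&(S>200)&(V>150)&(r<12); print(' orange n',o.sum(),'c',np.argwhere(o).mean(0).round(2)[::-1])
    dk=(V<90)&(r<6)&~o; print(' dark mark',np.argwhere(dk).mean(0).round(2)[::-1] if dk.any() else None)
s=status.read_state();print(s['tool_pos'],s['wrist_force'])
```

```text
top yel 315 x -0.126 z 0.032 tilt~ -0.206
top grn 335 x 0.104 z 0.0797 tilt~ -0.208
pocket y -30 yellow 26 / 26 z 16.2
pocket y 0 yellow 26 / 26 z 15.8
pocket y 30 yellow 24 / 24 z 16.5
peaks x,y,ztop [(-86, -25, 28), (-82, 13, 28), (-64, -31, 28), (-64, 1, 29), (-64, 33, 28), (60, 3, 20), (64, 27, 20), (66, -31, 19)]
bin ctr [ 0.4299 -0.2926] size [0.1023 0.0674] spout deg 7.6 261 mid(if +x spout) [ 0.421  -0.2938]
bin ctr [ 0.5669 -0.3   ] size [0.0715 0.1585] spout deg -17.3 424 mid(if +x spout) [ 0.5583 -0.2973]
start white line/ring px [(207, 212), (207, 213), (208, 213), (207, 214), (208, 214), (208, 215), (208, 216)]
 orange n 61 c [204.9  203.72]
 dark mark [208.08 206.86]
now white line/ring px [(207, 212), (207, 213), (207, 214), (208, 214), (207, 215), (208, 215), (207, 216), (208, 216)]
 orange n 58 c [204.83 203.69]
 dark mark [208.2  206.75]
[ 0.44798423 -0.08017369  0.26349619] [ 0.56050688 -0.38320041 -0.04347754]
```

The ring line is back on its start pixels, the trim mark is unchanged and the tray is right. One check of the bin heights, then I hand in.

Run:
```python
from h import *
im,d=snap('scene','fin2'); H,S,V=cv2.split(cv2.cvtColor(im,cv2.COLOR_RGB2HSV)); P=cloud('scene',d)
p=P[((H<7)|(H>173))&(S>150)&(V>60)&(d>0)&(P[...,0]>.3)&(P[...,0]<.8)&(P[...,1]<-.2)&(P[...,1]>-.45)]
z=[np.percentile(q[:,2],99).round(3) for lo in np.arange(.39,.64,.03) if len(q:=p[(p[:,0]>=lo)&(p[:,0]<lo+.03)])>10]; print(z)
if min(z)>.058 and max(z)<.07: print(order.finish_job())
```

```text
[np.float64(0.065), np.float64(0.064), np.float64(0.066), np.float64(0.065), np.float64(0.064), np.float64(0.065), np.float64(0.065), np.float64(0.065), np.float64(0.065)]
the job is handed in; nothing more can be done
None
```

The job is done and handed in at about 76 s of the 200 s; no verdict was reported.

What I did: I released the brake by its outer ring and poured the four balls from each bin into the channel. The first rocking left four balls jammed across the pockets, so I rocked the board once more, faster, and the pockets filled. I then tipped the board back and turned the ring to the on position.

**Last checks:**
- **Balls:** a ball is seated in each of the three pockets, and the other five are in the channel.
- **Board:** the tilt reads about -0.2 rad, channel end down.
- **Brake and trim knob:** the ring's white line and the trim mark are within about a pixel of where they started.
- **Bins:** both rims are level at 64–66 mm, so both bins stand upright.
- **Robot:** the arm is clear of everything.

**What disagreed or went unchecked:**
- **Far bin:** after I put it back, it was knocked a few centimetres against the near bin. It stayed upright, so I left it. The final automatic fit of the bin positions was unreliable because the bins touch and the arm partly hid them, so I relied on the rim heights.
- **Other things on the bench:** I did not measure the spray can, tape, valve and screwdriver again at the end. I saw no contact with them.

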